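# Close up a row of valve blocks against the fence

## Task

Stand all the loose aluminium valve blocks on the bench in one closed row in the steel angle: their short ends flush against the long back fence, side by side in any order, the first one tight against the end stop and no gaps between them. Slide the dark steel end block along the fence, without lifting it, until it is flush against the last block and the fence, so that it closes the row. Then push the sprung plunger of the row-ready switch all the way down and let it spring back up, leaving the row closed and the other things on the bench where they are.

Things in the scene. Friction and masses are not known exactly. Their poses are not given: they have to be found in the camera images.
- fixture: steel angle fixed to the bench. Origin: inner corner of fence and end stop, at bench level. Fence: inner face at x = 0, 25 mm high, from y = 0 to 380 mm, on the +x side. End stop: inner face at y = 0, 25 mm thick, 30 mm high, x from 0 to -90 mm. The row stands on the bench at x < 0, y > 0: origins of flush blocks at x = -40, y = 25, 75, 125.. mm, own x along this x.
- block0: loose aluminium valve block, one of three or four alike: body 80 (own x) x 50 (own y) x 38 mm high with a square boss 30 x 30 mm on the middle of its top, from 38 to 74 mm above its underside (grip it there). About 0.4 kg. Origin: centre of the underside, z up; a half turn about z makes no difference.
- block1: loose aluminium valve block, one of three or four alike: body 80 (own x) x 50 (own y) x 38 mm high with a square boss 30 x 30 mm on the middle of its top, from 38 to 74 mm above its underside (grip it there). About 0.4 kg. Origin: centre of the underside, z up; a half turn about z makes no difference.
- block2: loose aluminium valve block, one of three or four alike: body 80 (own x) x 50 (own y) x 38 mm high with a square boss 30 x 30 mm on the middle of its top, from 38 to 74 mm above its underside (grip it there). About 0.4 kg. Origin: centre of the underside, z up; a half turn about z makes no difference.
- block3: loose aluminium valve block, one of three or four alike: body 80 (own x) x 50 (own y) x 38 mm high with a square boss 30 x 30 mm on the middle of its top, from 38 to 74 mm above its underside (grip it there). About 0.4 kg. Origin: centre of the underside, z up; a half turn about z makes no difference.
- end_block: loose steel end block, 80 (own x) x 60 (own y) x 30 mm high, with a square grip post 24 x 24 mm, 15 mm off the middle towards its own +y, from 30 to 64 mm above the underside. 0.9 kg, rubs well (about 4 to 9 N), can tip if dragged by the top. Starts near the fence's far end, its axes roughly along the fixture's (post away from the stop). Origin: centre of the underside.
- switch: row-ready switch housing, fixed to the bench: a grey box 80 x 80 x 45 mm high with a short collar on top to 57 mm; it may stand at the left or at the right. Origin: centre of the underside.
- plunger_top (a point): centre of the top face of the plunger's black round cap (44 mm across, 10 mm thick), above the middle of the switch housing: 90 mm above the bench when up; it moves down as the plunger is pushed.
- plunger (a joint): stroke of the sprung plunger in m: 0 is up, 0.020 is fully down. The spring pushes back with about 2.4 N at the start and 10.4 N at the bottom.
- parts_bin: bystander: blue open bin 110 x 90 x 55 mm with brass fittings, across the bench from the switch. Origin: centre of the underside.
- grease_tin: bystander: tin, 72 mm across, 75 mm high, standing to one side of the fence. Origin: centre of the underside.
- tube: bystander: piece of steel tube, 50 mm across, 85 mm high, standing to one side of the fence. Origin: centre of the underside.
Things that resemble listed ones, but are neither listed nor needed, are in the scene too. What is shaped like the end_block but pink is not meant. Leave any purple look-alike of the block1 alone.

How it is judged:
By the outcome, as a careful person would: the job done as asked, in the order asked, and still so for the second after the job is handed in, with the robot touching nothing.
Of block0, block1, block2, block3 only 3 to 4 are there at a start; the rules pass over those that are not, and their reading is None.
At some moment in a run one of block0, block1, block2, block3 may be knocked a few centimetres aside while the robot is not near it.
It also fails if it takes over 210 s, if anything falls off the work surface, if the arm or the gripper's body presses on something with over 40 N, if the wrist force passes 120 N, or if a joint passes its speed limit or range.

## Robot

A 6-joint arm with a two-finger parallel gripper is mounted at the origin on the work surface. World frame = base frame: x ahead of the robot, y to its left, z up, the work surface at z = 0. Lengths are in mm, angles in rad, forces in N, time in s.
With the tool pointing down it reaches from about 350 to 975 mm from the base axis. Payload 7.1 kg.
Tool frame: the origin (TCP) lies midway between the tips of the shut fingers; the grasp point (between the pads) lies 19 mm behind it; z points along the fingers, y is the line along which they close (so a half turn about z gives the same grasp; the last joint's range is limited). The gripper opens to 88 mm and grips with 3 to 60 N. Pads are 20 mm wide; open, the fingers measure 115 mm over their backs; the gripper's body (75 mm by 178 mm) begins 61 mm behind the grasp point.
Start: joints at [1.174, 0.423, 1.63, -0, 1.089, -0.019], TCP at [230.515, 580.919, 196.775] pointing down, gripper open.
Joint ranges: [-3, 3], [-0.9, 2.11], [0.09, 2.58], [-1.31, 4.45], [0.11, 2.69], [-2.54, 2.54]. Speed limits (rad/s): [2.39, 2.39, 3.01, 3.14, 3.14, 3.14].

## Interface

Orientations are given as a rotation vector (axis times angle).
In Python, from workcell import ctrl gives the robot as it stands. The module is installed in compiled form; this text tells all that it offers.
- The arm moves only by the tool apply_moves, never from a script. Its argument "targets" is a list of rows, each a list of 3 entries, a list of its own where there are three numbers: the opening, from -1 (shut) to 1 (fully open), then the shift along the tool's x, y, z normalised to -1 to 1, where 1 is 5 cm, then the turn, a rotation vector about the tool's x, y, z normalised to -1 to 1, where 1 is 90 degrees. In form: [[jaw, [x, y, z], [wx, wy, wz]], ...]. A call has 1 to 8 rows; each row shifts and turns the commanded pose from where the row before left it, along the tool's axes as they then stand; what a row does not reach is not made up. A row lasts 1/8 s, in which the tool goes at most 62.5 mm and 10.7 degrees, less where a joint would pass 70% of its speed; a pose out of reach is approached as far as the arm can. A call with a number of a shift or a turn outside -1 to 1 is refused whole. A call with a gripper value outside its range is refused whole. The fingers move at their own pace and stop on an object; the grip force is fixed at half the most. Time passes only in rows, so rows that do not move let the fingers close. It gives the time, the measured TCP pose, the force, the opening and the grip force at its end, in the units of the state.
- ctrl.get_obs(): the state, without advancing time (a new reading comes with each control period).
- ctrl.get_image(name): name is "side" or "top" or "wrist"; returns a dict with "pixels" (384x512x3 uint8, blue, green, red), "camera_matrix" (3x3 intrinsics, pixels), "k1" (the pictures are not rectified: a ray, as slopes to the right and down, at radius r is drawn at 1 + k1 r^2 times it, then the intrinsics apply), "view" (4x4, takes a point from world to camera coordinates); the wrist camera has in their place "hand_eye" (4x4, takes a point from camera to tool coordinates, whose origin is the TCP and whose axes are the flange's). Camera axes: x right, y down, z forward; pixel columns grow to the right and rows downward; lengths in mm; the calibration is good to about 2 mm. A picture is of the moment at which its call begins: read the wrist's pose just before it. There is no depth.
- ctrl.close_job(): hands the job in; it is judged then, once.
Trained networks look in the newest picture that a camera, given by its name, has taken for a name from the list of things; names that differ only in an ending like _2 or _b are one class to them, and where a whole thing is asked for, a point or a joint stands for the part that bears it (a point fixed in the world has none). Each returns a list of dicts, best first, with "score" (0 to 1); they miss things now and then, are a little off and sometimes report something else, mostly with a low value. They report only what shows in the picture. A call takes as long as a camera call. They do not tell look-alikes from the thing itself.
- ctrl.masks_of(label, camera): "region" (384x512 bool, what is visible of it) and "bbox" ([left, top, right, bottom] in pixels, round what is visible of it).
- ctrl.pinpoint(label, camera): "xy" ([column, row] in pixels: a listed point, or the origin of a listed thing).
The state is a dict: "t": time; "qpos": joint angles; "qvel": joint speeds; "joint_torque": joint torques, N m; "ee_pos": TCP position; "orientation": TCP orientation; "ft_force": force on the tool from outside, world axes, zero at the start; "moment": the same for the moment, N m; "width": finger opening in mm; "grasp_force": force on a finger pad.
Only numpy, scipy, OpenCV 4.12 (cv2) and the standard library are available. Lean on these libraries where they do the work, as an engineer would, in place of code of your own. Each camera call takes 0.05 s, during which the arm holds its last target. There are 200 camera calls.

## Working session

There is one attempt and no reset: what is moved stays moved. The work goes in short steps, Python scripts to look and compute and a tool call to move; the robot and the scene stay as the last step left them, time stands still between calls to the robot, and variables do not carry over. Pictures are saved under pics/ and viewed, at most 16 in all, crops included, and the job is handed in when it is done.

Besides the shell and the picture viewer there is one more tool, called after "Emit:" by a JSON object that holds its "name" and its "arguments". apply_moves: Moves the arm, as the interface text tells. Scaled input: -1 to 1 covers 5 cm each way for a shift and 90 degrees each way for a turn. Its arguments: {"type":"object","properties":{"targets":{"type":"array"}},"required":["targets"]}

```bash
mkdir -p pics; cat > h.py <<'E'
import numpy as np, cv2
from workcell import ctrl
from scipy.spatial.transform import Rotation as R
def cam(name):
    o=ctrl.get_obs(); im=ctrl.get_image(name)
    if name=='wrist':
        T=np.eye(4);T[:3,:3]=R.from_rotvec(o['orientation']).as_matrix();T[:3,3]=o['ee_pos']
        V=np.linalg.inv(T@np.array(im['hand_eye']))
    else: V=np.array(im['view'])
    return im['pixels'],np.array(im['camera_matrix']),im['k1'],V
def proj(P,K,k1,V):
    P=np.atleast_2d(P);c=P@V[:3,:3].T+V[:3,3];s=c[:,:2]/c[:,2:];s=s*(1+k1*(s**2).sum(1,keepdims=True))
    return s@K[:2,:2].T+K[:2,2]
def back(px,z,K,k1,V):
    d=(np.atleast_2d(px).astype(float)-K[:2,2])@np.linalg.inv(K[:2,:2]).T
    s=d.copy()
    for _ in range(20): s=d/(1+k1*(s**2).sum(1,keepdims=True))
    r=np.c_[s,np.ones(len(s))]@V[:3,:3]; o=-V[:3,:3].T@V[:3,3]
    t=(z-o[2])/r[:,2:]; return (o+t*r.reshape(len(s),3))[:,:2]
E
python3 - <<'E'
from h import *
o=ctrl.get_obs();print({k:np.round(v,3) for k,v in o.items()})
for n in ['top','side']:
    p,K,k1,V=cam(n);cv2.imwrite(f'pics/{n}0.png',p)
    print(n,np.round(K,1).tolist(),k1,np.round(-V[:3,:3].T@V[:3,3]))
    for l in ['block0','end_block','switch','fixture','plunger_top','parts_bin','grease_tin','tube']:
        print(l,[(np.round(d['xy']).tolist(),round(d['score'],2),np.round(back(d['xy'],90 if l=='plunger_top' else 0,K,k1,V)[0]).tolist()) for d in ctrl.pinpoint(l,n)])
E
```

```text
{'t': np.float64(0.0), 'qpos': array([ 1.174,  0.424,  1.631,  0.   ,  1.089, -0.019]), 'qvel': array([-0.001,  0.001,  0.001, -0.   ,  0.001, -0.001]), 'joint_torque': array([ 0.0000e+00, -5.4460e+01, -2.7366e+01,  6.4000e-02,  2.3000e-02,
       -0.0000e+00]), 'ee_pos': array([230.289, 580.384, 196.032]), 'orientation': array([-5.900e-01, -3.085e+00,  2.000e-03]), 'ft_force': array([-0.321,  0.065, -0.27 ]), 'moment': array([ 0.005, -0.008, -0.008]), 'grasp_force': np.float64(0.0), 'width': np.float64(88.034)}
top [[399.6, 0.0, 264.4], [0.0, 399.6, 190.9], [0.0, 0.0, 1.0]] -0.12720112576085052 [ 372.   -8. 1264.]
block0 [([197.0, 203.0], 0.76, [494.0, 222.0]), ([290.0, 241.0], 0.73, [365.0, -72.0]), ([292.0, 199.0], 0.72, [496.0, -83.0]), ([340.0, 200.0], 0.67, [488.0, -236.0])]
end_block [([243.0, 194.0], 0.88, [516.0, 73.0]), ([215.0, 159.0], 0.77, [633.0, 160.0])]
switch [([391.0, 188.0], 0.7, [523.0, -403.0])]
fixture [([302.0, 138.0], 0.92, [696.0, -123.0]), ([342.0, 198.0], 0.7, [496.0, -241.0])]
plunger_top [([197.0, 203.0], 0.65, [484.0, 205.0])]
parts_bin [([139.0, 190.0],
[... 290 characters left out ...]
0], 0.9, [359.0, -75.0]), ([278.0, 269.0], 0.88, [480.0, -246.0]), ([219.0, 170.0], 0.87, [487.0, 202.0]), ([255.0, 228.0], 0.83, [488.0, -85.0]), ([262.0, 166.0], 0.26, [632.0, 154.0])]
end_block [([259.0, 164.0], 0.86, [630.0, 170.0]), ([242.0, 189.0], 0.77, [520.0, 83.0])]
switch [([327.0, 308.0], 0.74, [539.0, -408.0]), ([260.0, 165.0], 0.57, [631.0, 160.0])]
fixture [([321.0, 215.0], 0.65, [701.0, -132.0])]
plunger_top [([331.0, 290.0], 0.72, [538.0, -403.0])]
parts_bin [([212.0, 130.0], 0.81, [548.0, 425.0])]
grease_tin [([245.0, 135.0], 0.87, [657.0, 343.0]), ([325.0, 306.0], 0.67, [539.0, -399.0])]
tube [([356.0, 266.0], 0.67, [687.0, -334.0]), ([256.0, 165.0], 0.24, [616.0, 169.0])]
```

```bash
python3 - <<'E'
import cv2
a=cv2.imread('pics/top0.png')[100:280,100:420]
cv2.imwrite('pics/top0c.png',cv2.resize(a,(800,450),interpolation=cv2.INTER_CUBIC))
a=cv2.imread('pics/side0.png')[90:340,150:410]
cv2.imwrite('pics/side0c.png',cv2.resize(a,(624,600),interpolation=cv2.INTER_CUBIC))
E
```

```text
(no output)
```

View pics/top0c.png

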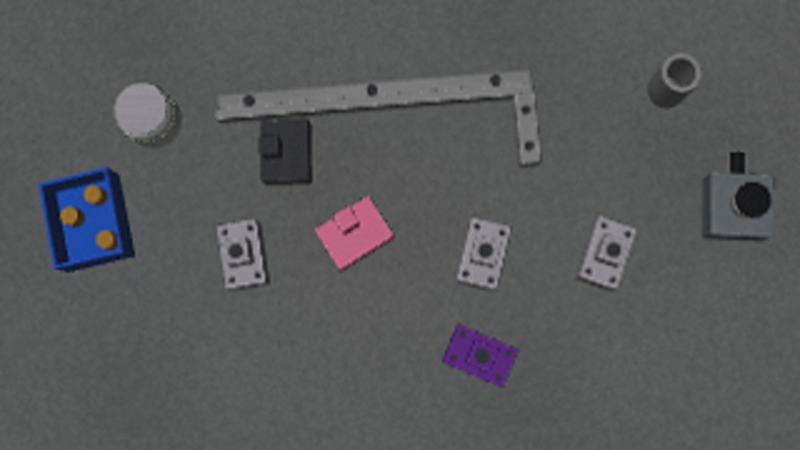

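View pics/side0c.png

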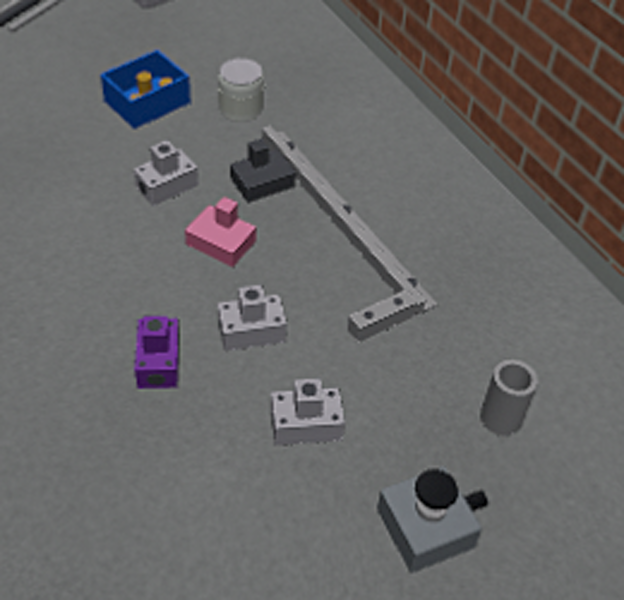

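The top crop (2.5x) shows three bare aluminium blocks at about (242,253), (485,253) and (607,252). It also shows the purple decoy (480,355), the dark end block (285,150) and the pink decoy (355,232). The fixture corner is near (517,97) and the switch is on the right with its plunger at (752,200). The dark one is the end block, since pink is excluded. Next I'll take wrist views for precision.

```bash
cat >> h.py <<'E'
def delta(pos,yawx):
    "tool-frame shift (units of 50mm) and z turn (units 90deg) from present pose; yawx=world yaw (deg) of tool x axis; tool down"
    o=ctrl.get_obs();M=R.from_rotvec(o['orientation']).as_matrix()
    c,s=np.cos(np.radians(yawx)),np.sin(np.radians(yawx))
    T=np.array([[c,s,0],[s,-c,0],[0,0,-1.]])
    d=np.array(pos)-o['ee_pos']
    print('shift now-frame',np.round(M.T@d/50,3),'in target frame',np.round(T.T@d/50,3),'turn',np.round(R.from_matrix(M.T@T).as_rotvec()/(np.pi/2),3),'| pos',np.round(o['ee_pos'],1),'yaw',round(float(np.degrees(np.arctan2(M[1,0],M[0,0]))),1),'qp6',np.round(o['qpos'],2),'F',np.round(o['ft_force'],1))
E
python3 - <<'E'
from h import *
delta([500,-30,400],180);delta([500,-30,400],0)
print(np.round(np.array(ctrl.get_image('wrist')['hand_eye']),2))
p,K,k1,V=cam('top');b=np.array([[517,97],[217,118],[519,163]])/2.5+100
print(back(b,25,K,k1,V))
E
```

```text
shift now-frame [-9.517 -9.368 -4.064] in target frame [ -5.389 -12.218  -4.064] turn [ 0.     0.    -0.241] | pos [230.5 580.9 196.8] yaw 158.4 qp6 [ 1.17  0.42  1.63 -0.    1.09 -0.02] F [ 0.1 -0.4 -0.2]
shift now-frame [-9.517 -9.368 -4.064] in target frame [ 5.389 12.218 -4.064] turn [ 0.    -0.     1.759] | pos [230.5 580.9 196.8] yaw 158.4 qp6 [ 1.17  0.42  1.63 -0.    1.09 -0.02] F [ 0.1 -0.4 -0.2]
[[  -0.     -0.97   -0.24   66.57]
 [   1.      0.     -0.     -0.69]
 [   0.     -0.24    0.97 -187.7 ]
 [   0.      0.      0.      1.  ]]
[[ 685.0039294  -135.38864085]
 [ 670.04003559  247.88551494]
 [ 599.64565194 -134.21522701]]
```

Emit:
{"name": "apply_moves", "arguments": {"targets": [[1,[0,0,-0.45],[0,0,0.105]],[1,[0,0,-0.45],[0,0,0.105]],[1,[0,0,-0.45],[0,0,0.105]],[1,[0,0,-0.45],[0,0,0.105]],[1,[0,0,-0.45],[0,0,0.105]],[1,[0,0,-0.45],[0,0,0.105]],[1,[0,0,-0.45],[0,0,0.105]]]}}

```text
t: 1.88
ee_pos: [230.4, 580.8, 355.0]
orientation: [-2.184, -2.258, 0.0]
ft_force: [-0.3, 0.4, -0.4]
width: 87.7
grasp_force: 0.0
```

```bash
python3 - <<'E'
from h import *
delta([520,120,350],92.2)
E
```

```text
shift now-frame [-9.403  5.483  0.1  ] in target frame [-9.432  5.433  0.101] turn [-0.    -0.    -0.003] | pos [230.4 580.8 355. ] yaw 91.9 qp6 [1.17 0.29 1.46 0.   1.39 1.14] F [-0.3  0.4 -0.4]
```

Emit:
{"name": "apply_moves", "arguments": {"targets": [[1,[-0.94,0.54,0],[0,0,0]],[1,[-0.94,0.54,0],[0,0,0]],[1,[-0.94,0.54,0],[0,0,0]],[1,[-0.94,0.54,0],[0,0,0]],[1,[-0.94,0.54,0],[0,0,0]],[1,[-0.94,0.54,0],[0,0,0]],[1,[-0.94,0.54,0],[0,0,0]],[1,[-0.94,0.54,0],[0,0,0]]]}}

```text
t: 2.88
ee_pos: [461.5, 211.9, 354.5]
orientation: [2.178, 2.264, 0.001]
ft_force: [0.4, 1.6, 0.6]
width: 88.0
grasp_force: 0.0
```

Emit:
{"name": "apply_moves", "arguments": {"targets": [[1,[-0.94,0.54,0],[0,0,0]],[1,[-0.94,0.54,0],[0,0,0]],[1,[0,0,0],[0,0,0]],[1,[0,0,0],[0,0,0]]]}}

```text
t: 3.38
ee_pos: [518.0, 121.8, 354.2]
orientation: [-2.179, -2.263, 0.0]
ft_force: [-1.1, -0.2, -0.3]
width: 88.2
grasp_force: 0.0
```

```bash
python3 - <<'E'
from h import *
p,K,k1,V=cam('wrist');cv2.imwrite('pics/w1.png',p);np.savez('w1.npz',K=K,k1=k1,V=V)
print(K.tolist(),k1)
for l in ['block0','end_block','fixture']:
    print(l,[(np.round(d['xy']).tolist(),round(d['score'],2),np.round(back(d['xy'],0,K,k1,V)[0]).tolist()) for d in ctrl.pinpoint(l,'wrist')])
delta([520,-120,350],92.2)
E
```

```text
[[326.6557796578318, 0.0, 257.9643417257745], [0.0, 326.6557796578318, 190.67025978478821], [0.0, 0.0, 1.0]] 0.020528776360504732
block0 [([244.0, 92.0], 0.9, [490.0, 213.0]), ([235.0, 265.0], 0.84, [483.0, -88.0]), ([169.0, 260.0], 0.7, [364.0, -82.0]), ([233.0, 336.0], 0.65, [482.0, -235.0])]
end_block [([254.0, 176.0], 0.93, [511.0, 77.0]), ([326.0, 132.0], 0.6, [626.0, 155.0])]
fixture []
shift now-frame [-4.854 -0.153  0.087] in target frame [-4.854 -0.143  0.088] turn [ 0.    -0.     0.001] | pos [517.8 122.8 354.4] yaw 92.3 qp6 [0.21 0.13 1.65 0.   1.35 0.17] F [-0.5  0.4  0.7]
```

Emit:
{"name": "apply_moves", "arguments": {"targets": [[1,[-0.96,0,0],[0,0,0]],[1,[-0.96,0,0],[0,0,0]],[1,[-0.96,0,0],[0,0,0]],[1,[-0.96,0,0],[0,0,0]],[1,[-0.96,0,0],[0,0,0]],[1,[0,0,0],[0,0,0]],[1,[0,0,0],[0,0,0]]]}}

```text
t: 4.45
ee_pos: [527.6, -117.1, 354.2]
orientation: [-2.177, -2.264, -0.0]
ft_force: [-0.4, -0.0, 0.6]
width: 88.2
grasp_force: 0.0
```

```bash
python3 - <<'E'
from h import *
p,K,k1,V=cam('wrist');cv2.imwrite('pics/w2.png',p);np.savez('w2.npz',K=K,k1=k1,V=V)
for l in ['block0','switch','fixture','plunger_top']:
    print(l,[(np.round(d['xy']).tolist(),round(d['score'],2),np.round(back(d['xy'],90 if l[0]=='p' else 0,K,k1,V)[0]).tolist()) for d in ctrl.pinpoint(l,'wrist')])
delta([520,-120,350],92.2)
E
python3 -c "
import cv2,numpy as np
a=np.vstack([cv2.imread('pics/w1.png'),cv2.imread('pics/w2.png')]);cv2.imwrite('pics/w12.png',cv2.resize(a,(400,600),interpolation=cv2.INTER_AREA))"
```

```text
block0 [([155.0, 120.0], 0.67, [357.0, -76.0]), ([231.0, 218.0], 0.56, [484.0, -237.0])]
switch [([255.0, 306.0], 0.56, [532.0, -410.0])]
fixture [([350.0, 167.0], 0.95, [681.0, -140.0]), ([257.0, 346.0], 0.52, [539.0, -495.0])]
plunger_top [([257.0, 342.0], 0.73, [536.0, -414.0])]
shift now-frame [-0.054 -0.156  0.087] in target frame [-0.055 -0.156  0.087] turn [ 0.    -0.     0.001] | pos [ 527.7 -117.   354.4] yaw 92.3 qp6 [-0.24  0.15  1.64  0.    1.36 -0.28] F [0.2 0.1 0.2]
```

View pics/w12.png

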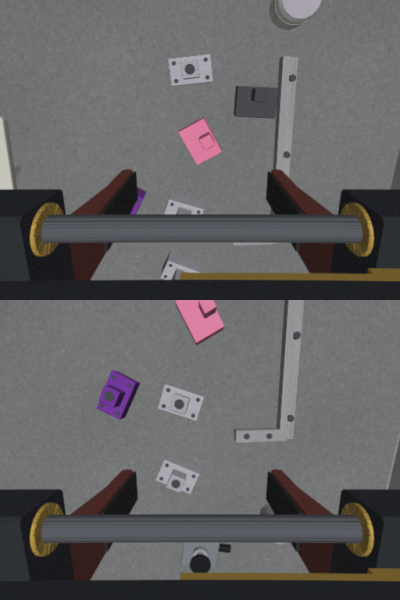

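The wrist views confirm it: the aluminium blocks, the purple and pink decoys, and a fixture frame turned about 2°. Next I'll fit poses by silhouette from several cameras.

```bash
cat >> h.py <<'E'
from scipy.optimize import minimize
def box(x0,x1,y0,y1,z0,z1): return np.array([[x,y,z] for x in(x0,x1) for y in(y0,y1) for z in(z0,z1)],float)
BL=lambda p:[box(-40,40,-25,25,0,38),box(-15,15,-15,15,38,74)]
EB=lambda p:[box(-40,40,-30,30,0,30),box(-12,12,3,27,30,64)]
FX=lambda p:[box(0,p[3],-25,380,0,25),box(-90,p[3]*0,-25,0,0,30)]
SW=lambda p:[box(-40,40,-40,40,0,45)]
def sil(p,boxes,C,s=4):
    m=np.zeros((384*s,512*s),np.uint8);c,sn=np.cos(p[2]),np.sin(p[2])
    for b in boxes(p):
        w=np.c_[p[0]+c*b[:,0]-sn*b[:,1],p[1]+sn*b[:,0]+c*b[:,1],b[:,2]]
        u=(proj(w,*C)+.5)*s
        cv2.fillConvexPoly(m,cv2.convexHull(np.round(u*8).astype(np.int32)),1,shift=3)
    return m.astype(bool)
def grab(cams,labels):
    G={}
    for n in cams:
        p,*C=cam(n)
        G[n]=dict(C=C,img=p,**{l:ctrl.masks_of(l,n) for l in labels})
    return G
def fit(G,label,boxes,guess,s=4,verbose=True):
    V=[]
    for n,g in G.items():
        u=proj([guess[0],guess[1],20],*g['C'])[0]
        best=[d for d in g[label] if d['score']>.3 and d['region'].sum()>150 and (label=='fixture' or np.hypot(*(np.mean(np.argwhere(d['region'])[:,::-1],0)-u))<22)]
        if best: V.append((n,cv2.resize(best[0]['region'].astype(np.uint8),None,fx=s,fy=s,interpolation=cv2.INTER_NEAREST).astype(bool),g['C']))
    if not V: return None
    def cost(q):
        p=np.array(q)*sc
        return sum(1-(a:=sil(p,boxes,C,s),(a&m).sum()/(a|m).sum())[1] for _,m,C in V)
    sc=np.array([1,1,.02]+[1]*(len(guess)-3))
    r=min((minimize(cost,np.array(g0)/sc,method='Nelder-Mead',options=dict(initial_simplex=np.array([np.array(g0)/sc]+[np.array(g0)/sc+e for e in np.eye(len(g0))*6]),xatol=.05,fatol=1e-4,maxiter=150)) for g0 in [guess]),key=lambda r:r.fun)
    p=r.x*sc
    if verbose: print(label,np.round(p[:2],1),'yaw',round(np.degrees(p[2]),2),np.round(p[3:],1),'iou',{n:round((a:=sil(p,boxes,C,s),(a&m).sum()/(a|m).sum())[1],3) for n,m,C in V})
    return p
E
cat > f1.py <<'E'
from h import *
G=grab(['wrist','top','side'],['block0','end_block','fixture','switch'])
for n in G: fit({n:G[n]},'fixture',FX,[685,-135,.039,24])
fit(G,'fixture',FX,[685,-135,.039,24])
for g in [[488,215,.1],[488,-85,-.2],[484,-240,-.3]]:
    for n in G: fit({n:G[n]},'block0',BL,g)
    fit(G,'block0',BL,g)
for n in G:
    fit({n:G[n]},'end_block',EB,[630,160,.03])
fit(G,'end_block',EB,[630,160,.03]);fit(G,'switch',SW,[532,-408,.03])
for n in G: print(n,[(np.round(d['xy']).tolist(),np.round(back(d['xy'],90,*G[n]['C'])[0])) for d in ctrl.pinpoint('plunger_top',n)])
E
time python3 f1.py
```

```text
fixture [ 686.1 -132. ] yaw 2.96 [27.3] iou {'wrist': np.float64(0.951)}
fixture [ 689.8 -129.8] yaw 2.83 [28.6] iou {'top': np.float64(0.688)}
fixture [ 689.  -130.9] yaw 2.88 [20.8] iou {'side': np.float64(0.909)}
fixture [ 687.4 -131.3] yaw 2.58 [25.5] iou {'wrist': np.float64(0.911), 'top': np.float64(0.617), 'side': np.float64(0.869)}
block0 [496.6 217.6] yaw 8.81 [] iou {'top': np.float64(0.947)}
block0 [492.6 215.6] yaw 9.48 [] iou {'side': np.float64(0.915)}
block0 [495.5 217.5] yaw 9.89 [] iou {'top': np.float64(0.939), 'side': np.float64(0.893)}
block0 [483.3 -86.5] yaw -15.7 [] iou {'wrist': np.float64(0.944)}
block0 [484.7 -83.8] yaw -16.94 [] iou {'side': np.float64(0.898)}
block0 [483.5 -85.8] yaw -15.75 [] iou {'wrist': np.float64(0.942), 'side': np.float64(0.887)}
block0 [ 478.2 -239.2] yaw -21.77 [] iou {'wrist': np.float64(0.937)}
block0 [ 499.1 -251.4] yaw -53.32 [] iou {'top': np.float64(0.379)}
block0 [ 482.2 -236.6] yaw -21.89 [] iou {'side': np.float64(0.933)}
block0 [ 480.  -238.8] yaw -21.78 [] iou {'wrist': np.float64(0.911), 'top': np.float64(0.337), 'side': np.float64(0.902)}
end_block [627.2 161. ] yaw 0.34 [] iou {'top': np.float64(0.928)}
end_block [625.1 161.4] yaw -1.16 [] iou {'side': np.float64(0.931)}
end_block [625.6 160.8] yaw -0.8 [] iou {'top': np.float64(0.928), 'side': np.float64(0.934)}
switch [ 537.  -411.1] yaw -7.99 [] iou {'wrist': np.float64(0.513), 'top': np.float64(0.82), 'side': np.float64(0.893)}
wrist [([253.0, 342.0], array([ 530., -416.]))]
top [([401.0, 181.0], array([ 533., -407.]))]
side [([335.0, 289.0], array([ 548., -405.]))]
real	0m24.976s
user	0m18.604s
sys	0m2.581s
```

```bash
python3 - <<'E'
from h import *
delta([483.5,-85.8,43],74.3)
E
```

```text
shift now-frame [ 0.682 -0.856  6.225] in target frame [ 0.385 -1.025  6.225] turn [-0.     0.     0.199] | pos [ 527.6 -118.2  354.3] yaw 92.2 qp6 [-0.24  0.15  1.64 -0.    1.36 -0.28] F [-0.2  0.4 -0.1]
```

Emit:
{"name": "apply_moves", "arguments": {"targets": [[1,[0,0,0.9],[0,0,0.1]],[1,[0,0,0.9],[0,0,0.1]],[1,[0.19,-0.51,0.9],[0,0,0]],[1,[0.19,-0.51,0.9],[0,0,0]],[1,[0,0,0.9],[0,0,0]],[1,[0,0,0.9],[0,0,0]],[1,[0,0,0.4],[0,0,0]],[1,[0,0,0.4],[0,0,0]]]}}

```text
t: 6.6
ee_pos: [483.7, -86.0, 43.3]
orientation: [-2.505, -1.895, 0.001]
ft_force: [-0.1, 1.2, 0.2]
width: 87.9
grasp_force: 0.0
```

Emit:
{"name": "apply_moves", "arguments": {"targets": [[1,[0,0,0],[0,0,0]],[1,[0,0,0],[0,0,0]]]}}

```text
t: 6.85
ee_pos: [484.2, -86.1, 44.9]
orientation: [2.505, 1.895, 0.001]
ft_force: [0.4, 0.3, 0.6]
width: 87.8
grasp_force: 0.0
```

```bash
python3 - <<'E'
from h import *
delta([483.5,-85.8,43],74.3)
E
```

```text
shift now-frame [ 0.002 -0.015  0.037] in target frame [ 0.002 -0.015  0.037] turn [ 0.    -0.    -0.001] | pos [484.2 -86.1  44.9] yaw 74.2 qp6 [-0.2   0.48  2.01 -0.    0.65  0.08] F [0.4 0.3 0.6]
```

Positioned; close and lift slightly.

Emit:
{"name": "apply_moves", "arguments": {"targets": [[-1,[0,0,0],[0,0,0]],[-1,[0,0,0],[0,0,0]],[-1,[0,0,0],[0,0,0]],[-1,[0,0,0],[0,0,0]],[-1,[0,0,0],[0,0,0]],[-1,[0,0,0],[0,0,0]],[-1,[0,0,0],[0,0,0]]]}}

```text
t: 7.72
ee_pos: [484.5, -86.2, 44.4]
orientation: [2.505, 1.895, 0.001]
ft_force: [2.1, -0.8, -0.8]
width: 29.5
grasp_force: 30.0
```

Emit:
{"name": "apply_moves", "arguments": {"targets": [[-1,[0,0,-0.5],[0,0,0]],[-1,[0,0,-0.5],[0,0,-0.07]],[-1,[0,0,-0.3],[0,0,-0.07]],[-1,[0,0,0],[0,0,-0.06]],[-1,[0,0,0],[0,0,0]]]}}

```text
t: 8.35
ee_pos: [482.8, -85.8, 108.8]
orientation: [-2.178, -2.262, 0.001]
ft_force: [-0.2, 0.0, -4.6]
width: 29.5
grasp_force: 30.0
```

```bash
cat >> h.py <<'E'
F0=np.array([687,-131.5]);FY=np.radians(2.9)
def fx(x,y): return F0+np.array([np.cos(FY)*x-np.sin(FY)*y,np.sin(FY)*x+np.cos(FY)*y])
E
python3 - <<'E'
from h import *
delta([*fx(-45,29),46],92.9)
E
```

```text
shift now-frame [-0.5    3.141  1.251] in target frame [-0.54   3.133  1.256] turn [-0.001 -0.    -0.008] | pos [482.8 -85.8 108.8] yaw 92.2 qp6 [-0.2   0.36  1.99  0.    0.8  -0.24] F [-0.2  0.  -4.6]
```

Emit:
{"name": "apply_moves", "arguments": {"targets": [[-1,[-0.13,0.78,0],[0,0,-0.008]],[-1,[-0.13,0.78,0],[0,0,0]],[-1,[-0.13,0.78,0],[0,0,0]],[-1,[-0.14,0.78,0.2],[0,0,0]],[-1,[0,0,0.4],[0,0,0]],[-1,[0,0,0.4],[0,0,0]],[-1,[0,0,0.2],[0,0,0]],[-1,[0,0,0],[0,0,0]]]}}

```text
t: 9.35
ee_pos: [639.2, -104.8, 48.1]
orientation: [-2.163, -2.275, 0.002]
ft_force: [0.2, 0.0, -4.4]
width: 29.4
grasp_force: 30.0
```

```bash
cat > v.py <<'E'
import sys
from h import *
p,K,k1,V=cam('wrist')
G={'wrist':dict(C=(K,k1,V),fixture=ctrl.masks_of('fixture','wrist'),block0=ctrl.masks_of('block0','wrist'))}
delta([*fx(float(sys.argv[2]),float(sys.argv[3])),44.5],92.9)
cv2.imwrite('pics/'+sys.argv[1]+'.png',p)
E
python3 v.py p1 -40 25
```

```text
shift now-frame [-0.074  0.088  0.112] in target frame [-0.074  0.089  0.112] turn [0.001 0.    0.   ] | pos [ 641.2 -105.1   50.1] yaw 92.9 qp6 [-0.18  0.64  1.65 -0.    0.85 -0.23] F [ 0.7 -0.1 -5.4]
```

View pics/p1.png

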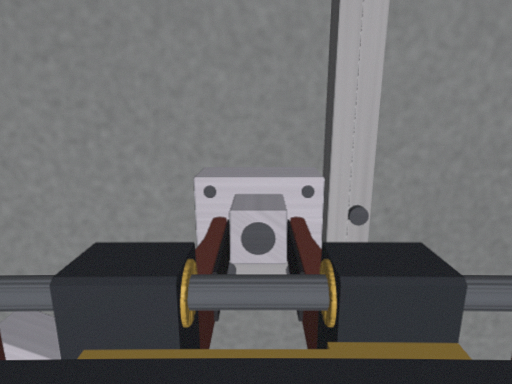

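The block hangs about 5 mm off the fence (edge at column 322, fence at about 330). Lower it, then push gently in steps.

Emit:
{"name": "apply_moves", "arguments": {"targets": [[-1,[0,0,0.1],[0,0,0]],[-1,[0,0.04,0],[0,0,0]],[-1,[0,0.04,0],[0,0,0]],[-1,[0,0.02,0],[0,0,0]],[-1,[0,0,0],[0,0,0]]]}}

```text
t: 10.12
ee_pos: [645.7, -104.7, 44.4]
orientation: [-2.164, -2.277, 0.0]
ft_force: [-1.3, 0.9, -0.7]
width: 29.3
grasp_force: 30.0
```

Emit:
{"name": "apply_moves", "arguments": {"targets": [[-1,[0,0.02,0],[0,0,0]],[-1,[0,0.02,0],[0,0,0]],[-1,[0,0,0],[0,0,0]]]}}

```text
t: 10.5
ee_pos: [646.0, -104.7, 44.2]
orientation: [-2.162, -2.275, 0.004]
ft_force: [-8.5, -0.6, 3.7]
width: 29.4
grasp_force: 30.0
```

Emit:
{"name": "apply_moves", "arguments": {"targets": [[-1,[-0.04,0,0],[0,0,0]],[-1,[-0.04,0,0],[0,0,0]],[-1,[-0.02,0,0],[0,0,0]],[-1,[0,0,0],[0,0,0]]]}}

```text
t: 11.0
ee_pos: [646.3, -107.8, 44.9]
orientation: [-2.161, -2.274, 0.001]
ft_force: [-8.8, 6.9, 9.9]
width: 29.1
grasp_force: 30.0
```

Emit:
{"name": "apply_moves", "arguments": {"targets": [[-1,[-0.02,0,0],[0,0,0]],[-1,[-0.02,0,0],[0,0,0]],[-1,[0,0,0],[0,0,0]]]}}

```text
t: 11.38
ee_pos: [646.5, -109.4, 45.2]
orientation: [-2.161, -2.274, 0.0]
ft_force: [-9.5, 9.1, 12.2]
width: 29.3
grasp_force: 30.0
```

Emit:
{"name": "apply_moves", "arguments": {"targets": [[-1,[-0.02,0,-0.01],[0,0,0]],[-1,[-0.02,0,0],[0,0,0]],[-1,[0,0,0],[0,0,0]]]}}

```text
t: 11.75
ee_pos: [646.6, -111.6, 45.6]
orientation: [-2.161, -2.274, 0.0]
ft_force: [-10.0, 8.3, 10.8]
width: 29.4
grasp_force: 30.0
```

Emit:
{"name": "apply_moves", "arguments": {"targets": [[-1,[-0.02,0,0],[0,0,0]],[-1,[-0.02,0,0],[0,0,0]],[-1,[0,0,0],[0,0,0]]]}}

```text
t: 12.12
ee_pos: [646.8, -113.6, 45.8]
orientation: [-2.161, -2.274, 0.0]
ft_force: [-10.0, 7.6, 12.4]
width: 29.6
grasp_force: 30.0
```

```bash
cat > v2.py <<'E'
from h import *
import sys
G=grab(['side','wrist'],['block0','fixture'])
for n in G: fit({n:G[n]},'fixture',FX,[687,-131.5,.05,25])
fit({'side':G['side']},'block0',BL,[646,-110,.05])
C=G['side']['C']
q=np.array([[*fx(-40,25),40]]);u,v=proj(q,*C)[0].astype(int)
a=G['side']['img'][v-45:v+45,u-60:u+60]
cv2.imwrite('pics/'+sys.argv[1]+'.png',cv2.resize(a,(800,600),interpolation=cv2.INTER_CUBIC))
E
python3 v2.py s1
```

```text
fixture [ 694.7 -128.4] yaw 2.43 [10.3] iou {'side': np.float64(0.543)}
fixture [ 687.4 -129.7] yaw 3.67 [27.2] iou {'wrist': np.float64(0.625)}
block0 [646.  -99.8] yaw 6.52 [] iou {'side': np.float64(0.713)}
```

View pics/s1.png

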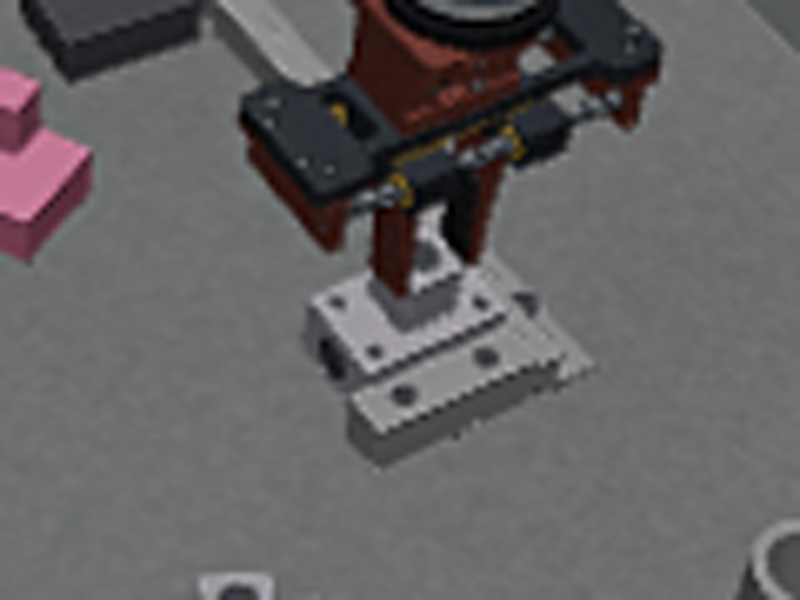

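The block sits flush against the stop and fence with no visible gap; the pads slipped along the boss. Release and lift, then go to the next block.

Emit:
{"name": "apply_moves", "arguments": {"targets": [[1,[0,0,0],[0,0,0]],[1,[0,0,0],[0,0,0]],[1,[0,0,0],[0,0,0]],[1,[0,0,0],[0,0,0]],[1,[0,0,-0.8],[0,0,0]],[1,[0,0,-0.8],[0,0,0]],[1,[0,-0.5,-0.8],[0,0,0]],[1,[-0.8,-0.8,-0.4],[0,0,0.08]]]}}

```text
t: 13.42
ee_pos: [586.8, -158.1, 187.2]
orientation: [2.3, 2.136, 0.004]
ft_force: [0.7, -0.1, -0.3]
width: 88.0
grasp_force: 0.0
```

Emit:
{"name": "apply_moves", "arguments": {"targets": [[1,[-0.5,-0.8,-0.5],[0,0,0.09]],[1,[-0.3,-0.8,-0.5],[0,0,0.09]],[1,[0,0,0],[0,0,0]],[1,[0,0,0],[0,0,0]]]}}

```text
t: 13.92
ee_pos: [502.1, -187.0, 234.8]
orientation: [2.579, 1.792, 0.001]
ft_force: [-0.3, -0.2, -0.3]
width: 87.9
grasp_force: 0.0
```

```bash
cat > f2.py <<'E'
from h import *
G=grab(['wrist','side'],['block0','fixture'])
fit({'wrist':G['wrist']},'fixture',FX,[687,-131.5,.05,25])
for g in [[479,-238,-.38],[646,-108,.05],[495,217,.16]]:
  for n in G: fit({n:G[n]},'block0',BL,g)
delta([479,-238.5,43],90-21.8)
E
python3 f2.py
```

```text
block0 [ 479.3 -239.1] yaw -21.53 [] iou {'wrist': np.float64(0.974)}
block0 [ 482.5 -237.8] yaw -22.06 [] iou {'side': np.float64(0.929)}
block0 [ 644.3 -104.4] yaw 3.45 [] iou {'wrist': np.float64(0.965)}
block0 [648.8 -99.5] yaw 13.57 [] iou {'side': np.float64(0.797)}
block0 [494.  216.7] yaw 6.63 [] iou {'side': np.float64(0.906)}
shift now-frame [-1.133 -0.06   3.82 ] in target frame [-1.134 -0.037  3.82 ] turn [-0.001 -0.     0.015] | pos [ 501.8 -186.6  234. ] yaw 69.6 qp6 [-0.38  0.25  1.79  0.    1.1  -0.02] F [0.4 1.1 0.3]
```

Emit:
{"name": "apply_moves", "arguments": {"targets": [[1,[-0.57,-0.02,0.8],[0,0,0.015]],[1,[-0.57,-0.02,0.8],[0,0,0]],[1,[0,0,0.8],[0,0,0]],[1,[0,0,0.8],[0,0,0]],[1,[0,0,0.6],[0,0,0]],[1,[0,0,0],[0,0,0]],[-1,[0,0,0],[0,0,0]],[-1,[0,0,0],[0,0,0]]]}}

```text
t: 15.22
ee_pos: [480.1, -239.8, 46.2]
orientation: [2.6, 1.76, 0.002]
ft_force: [-0.6, 0.2, 1.1]
width: 71.3
grasp_force: 0.0
```

Emit:
{"name": "apply_moves", "arguments": {"targets": [[-1,[0,0,0],[0,0,0]],[-1,[0,0,0],[0,0,0]],[-1,[0,0,0],[0,0,0]],[-1,[0,0,0],[0,0,0]],[-1,[0,0,0],[0,0,0]]]}}

```text
t: 15.85
ee_pos: [480.0, -239.9, 45.1]
orientation: [2.6, 1.76, 0.002]
ft_force: [2.6, -2.1, 0.6]
width: 29.3
grasp_force: 30.0
```

Emit:
{"name": "apply_moves", "arguments": {"targets": [[-1,[0,0,-0.6],[0,0,0]],[-1,[0,0,-0.7],[0,0,-0.09]],[-1,[0,0,-0.7],[0,0,-0.09]],[-1,[0,0,0],[0,0,-0.09]],[-1,[0,0,0],[0,0,0]],[-1,[0,0,0],[0,0,0]]]}}

```text
t: 16.6
ee_pos: [478.1, -238.9, 143.8]
orientation: [-2.174, -2.264, 0.001]
ft_force: [-0.0, 0.0, -4.7]
width: 29.6
grasp_force: 30.0
```

```bash
python3 - <<'E'
from h import *
delta([*fx(-46,84),50],92.9)
E
```

```text
shift now-frame [3.645 3.329 1.873] in target frame [3.614 3.362 1.876] turn [-0.001 -0.001 -0.006] | pos [ 478.1 -238.9  143.8] yaw 92.3 qp6 [-0.49  0.36  1.87 -0.    0.91 -0.53] F [-0.   0.  -4.7]
```

Emit:
{"name": "apply_moves", "arguments": {"targets": [[-1,[0.72,0.67,0],[0,0,-0.006]],[-1,[0.72,0.67,0],[0,0,0]],[-1,[0.72,0.67,0],[0,0,0]],[-1,[0.72,0.67,0],[0,0,0]],[-1,[0.73,0.68,0],[0,0,0]],[-1,[0,0,0.5],[0,0,0]],[-1,[0,0,0.7],[0,0,0]],[-1,[0,0,0.6],[0,0,0]]]}}

```text
t: 17.6
ee_pos: [636.5, -50.2, 52.4]
orientation: [-2.163, -2.276, 0.003]
ft_force: [0.1, -0.5, -4.0]
width: 29.6
grasp_force: 30.0
```

Emit:
{"name": "apply_moves", "arguments": {"targets": [[-1,[0,0,0.05],[0,0,0]],[-1,[0,0,0],[0,0,0]]]}}

```text
t: 17.85
ee_pos: [637.8, -50.6, 52.4]
orientation: [-2.163, -2.278, 0.0]
ft_force: [0.4, 0.1, -4.4]
width: 29.1
grasp_force: 30.0
```

```bash
python3 v.py p2 -40 75
```

```text
shift now-frame [-0.162  0.082  0.184] in target frame [-0.162  0.082  0.184] turn [0.001 0.    0.001] | pos [638.7 -50.7  53.7] yaw 93.0 qp6 [-0.1   0.62  1.67  0.    0.84 -0.15] F [ 0.3  1.  -4.4]
```

View pics/p2.png

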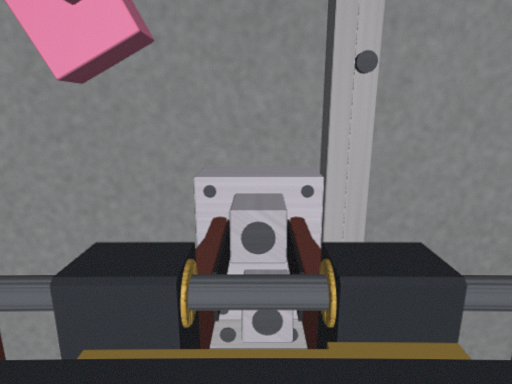

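Block 2 is held with its boss in line with block 1's boss below it in the picture, clear of it and of the fence. Lower and push.

Emit:
{"name": "apply_moves", "arguments": {"targets": [[-1,[0,0,0.15],[0,0,0]],[-1,[0,0,0],[0,0,0]],[-1,[0,0.04,0],[0,0,0]],[-1,[0,0.04,0],[0,0,0]],[-1,[0,0.04,0],[0,0,0]],[-1,[0,0.02,0],[0,0,0]],[-1,[0,0,0],[0,0,0]]]}}

```text
t: 18.88
ee_pos: [643.3, -50.2, 44.8]
orientation: [-2.161, -2.277, 0.003]
ft_force: [-6.7, -0.5, 4.8]
width: 29.1
grasp_force: 30.0
```

Emit:
{"name": "apply_moves", "arguments": {"targets": [[-1,[-0.04,0,0],[0,0,0]],[-1,[-0.04,0,0],[0,0,0]],[-1,[-0.04,0,0],[0,0,0]],[-1,[-0.02,0,0],[0,0,0]],[-1,[0,0,0],[0,0,0]]]}}

```text
t: 19.5
ee_pos: [643.7, -55.1, 45.9]
orientation: [-2.16, -2.275, -0.0]
ft_force: [-10.1, 8.8, 13.2]
width: 29.8
grasp_force: 30.0
```

Emit:
{"name": "apply_moves", "arguments": {"targets": [[-1,[-0.03,0,0],[0,0,0]],[-1,[-0.03,0,0],[0,0,0]],[-1,[0,0,0],[0,0,0]]]}}

```text
t: 19.88
ee_pos: [643.9, -58.1, 46.2]
orientation: [-2.16, -2.276, -0.0]
ft_force: [-11.2, 9.6, 16.8]
width: 29.2
grasp_force: 30.0
```

Emit:
{"name": "apply_moves", "arguments": {"targets": [[-1,[-0.03,0,0],[0,0,0]],[-1,[-0.03,0,0],[0,0,0]],[-1,[0,0,0],[0,0,0]]]}}

```text
t: 20.25
ee_pos: [644.2, -61.2, 46.5]
orientation: [-2.16, -2.276, -0.0]
ft_force: [-12.0, 8.3, 17.3]
width: 29.5
grasp_force: 30.0
```

Emit:
{"name": "apply_moves", "arguments": {"targets": [[1,[0,0,0],[0,0,0]],[1,[0,0,0],[0,0,0]],[1,[0,0,0],[0,0,0]],[1,[0,0,0],[0,0,0]],[1,[0,0,-0.8],[0,0,0]],[1,[0,0,-0.8],[0,0,0]],[1,[0.7,-0.7,-0.6],[0,0,0]],[1,[0.8,-0.7,0],[0,0,0]]]}}

```text
t: 21.25
ee_pos: [572.8, 8.2, 157.3]
orientation: [2.161, 2.274, 0.006]
ft_force: [-0.2, -0.0, -0.7]
width: 88.3
grasp_force: 0.0
```

Emit:
{"name": "apply_moves", "arguments": {"targets": [[1,[0.8,-0.7,-0.8],[0,0,0]],[1,[0.8,-0.4,-0.8],[0,0,0]],[1,[0.8,-0.2,0],[0,0,0]],[1,[0,0,0],[0,0,0]],[1,[0,0,0],[0,0,0]]]}}

```text
t: 21.88
ee_pos: [502.5, 121.8, 232.1]
orientation: [2.162, 2.28, -0.001]
ft_force: [0.4, -0.3, -0.1]
width: 88.0
grasp_force: 0.0
```

```bash
cat > f3.py <<'E'
from h import *
G=grab(['wrist','side','top'],['block0','end_block','fixture'])
for g in [[495,217,.16],[642,-56,.05],[646,-106,.05]]:
  for n in G: fit({n:G[n]},'block0',BL,g)
for n in G: fit({n:G[n]},'end_block',EB,[625.6,161,-.01])
delta([495,217,43],99)
E
python3 f3.py
```

```text
block0 [491.6 214.1] yaw 7.94 [] iou {'wrist': np.float64(0.973)}
block0 [493.8 215.3] yaw 8.07 [] iou {'side': np.float64(0.95)}
block0 [493.8 223.6] yaw 9.26 [] iou {'top': np.float64(0.373)}
block0 [641.  -50.1] yaw 2.03 [] iou {'wrist': np.float64(0.202)}
block0 [640.  -39.6] yaw 31.48 [] iou {'side': np.float64(0.716)}
block0 [ 648.9 -102.2] yaw 3.33 [] iou {'top': np.float64(0.919)}
block0 [ 643.5 -106.7] yaw 8.89 [] iou {'wrist': np.float64(0.491)}
block0 [640.1 -39.1] yaw 31.38 [] iou {'side': np.float64(0.716)}
block0 [ 646.9 -102.4] yaw 3.25 [] iou {'top': np.float64(0.919)}
end_block [623. 159.] yaw -0.36 [] iou {'wrist': np.float64(0.966)}
end_block [624.3 160.1] yaw -1.03 [] iou {'side': np.float64(0.928)}
shift now-frame [ 1.905 -0.05   3.786] in target frame [1.9   0.149 3.786] turn [-0.     0.    -0.067] | pos [502.5 122.  232.3] yaw 93.0 qp6 [ 0.22  0.22  1.83 -0.    1.09  0.16] F [ 0.2  0.1 -0.4]
```

Emit:
{"name": "apply_moves", "arguments": {"targets": [[1,[0.93,-0.05,0.4],[0,0,0]],[1,[0.92,-0.05,0.4],[0,0,0]],[1,[0,0,0.8],[0,0,-0.056]],[1,[0,0,0.8],[0,0,0]],[1,[0,0,0.8],[0,0,0]],[1,[0,0,0.6],[0,0,0]],[1,[0,0,0],[0,0,0]],[-1,[0,0,0],[0,0,0]]]}}

```text
t: 23.48
ee_pos: [493.3, 214.6, 43.3]
orientation: [2.06, 2.372, 0.002]
ft_force: [-0.7, 0.6, 0.3]
width: 81.3
grasp_force: 0.0
```

Emit:
{"name": "apply_moves", "arguments": {"targets": [[-1,[0,0,0],[0,0,0]],[-1,[0,0,0],[0,0,0]],[-1,[0,0,0],[0,0,0]],[-1,[0,0,0],[0,0,0]],[-1,[0,0,0],[0,0,0]],[-1,[0,0,0],[0,0,0]]]}}

```text
t: 24.22
ee_pos: [493.0, 214.3, 42.4]
orientation: [2.06, 2.372, 0.001]
ft_force: [2.6, -0.5, -0.6]
width: 29.6
grasp_force: 30.0
```

Emit:
{"name": "apply_moves", "arguments": {"targets": [[-1,[0,0,-0.6],[0,0,0]],[-1,[0,0,-0.7],[0,0,0.057]],[-1,[0,0,-0.7],[0,0,0]],[-1,[0,0,0],[0,0,0]],[-1,[0,0,0],[0,0,0]]]}}

```text
t: 24.85
ee_pos: [491.5, 213.8, 140.8]
orientation: [-2.163, -2.277, 0.003]
ft_force: [0.5, 0.3, -4.9]
width: 29.7
grasp_force: 30.0
```

```bash
python3 - <<'E'
from h import *
delta([*fx(-45,138),50],92.9)
E
```

```text
shift now-frame [-4.334  2.659  1.814] in target frame [-4.334  2.657  1.817] turn [-0.001  0.001  0.   ] | pos [491.5 213.8 140.8] yaw 92.9 qp6 [ 0.39  0.37  1.87 -0.    0.91  0.34] F [ 0.5  0.3 -4.9]
```

Emit:
{"name": "apply_moves", "arguments": {"targets": [[-1,[-0.87,0.53,0],[0,0,0]],[-1,[-0.87,0.53,0],[0,0,0]],[-1,[-0.87,0.53,0],[0,0,0]],[-1,[-0.87,0.53,0],[0,0,0]],[-1,[-0.86,0.53,0],[0,0,0]],[-1,[0,0,0.6],[0,0,0]],[-1,[0,0,0.7],[0,0,0]],[-1,[0,0,0.55],[0,0,0]]]}}

```text
t: 25.85
ee_pos: [633.5, 4.0, 45.6]
orientation: [-2.162, -2.274, 0.006]
ft_force: [-1.1, 0.4, -4.4]
width: 29.2
grasp_force: 30.0
```

Emit:
{"name": "apply_moves", "arguments": {"targets": [[-1,[0,0,0],[0,0,0]],[-1,[0,0,0.05],[0,0,0]],[-1,[0,0,0.05],[0,0,0]],[-1,[0,0,0],[0,0,0]]]}}

```text
t: 26.35
ee_pos: [636.3, 4.3, 45.5]
orientation: [2.164, 2.277, 0.001]
ft_force: [0.1, -0.2, -5.0]
width: 29.3
grasp_force: 30.0
```

```bash
python3 v.py p3 -40 125
```

```text
shift now-frame [-0.264  0.074  0.019] in target frame [-0.264  0.074  0.019] turn [0.001 0.    0.   ] | pos [636.3   4.3  45.4] yaw 92.9 qp6 [-0.01  0.63  1.69 -0.    0.82 -0.06] F [ 0.8  0.  -4.8]
```

View pics/p3.png

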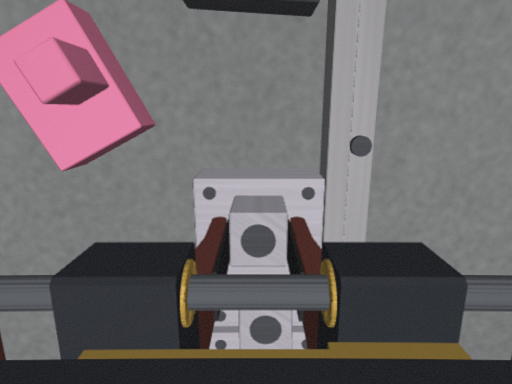

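Block 3 is in line with blocks 1 and 2 and close to the fence. Lower and push it in.

Emit:
{"name": "apply_moves", "arguments": {"targets": [[-1,[0,0,0.06],[0,0,0]],[-1,[0,0.04,0],[0,0,0]],[-1,[0,0.04,0],[0,0,0]],[-1,[0,0.03,0],[0,0,0]],[-1,[0,0,0],[0,0,0]]]}}

```text
t: 27.12
ee_pos: [640.2, 4.5, 42.3]
orientation: [-2.163, -2.276, 0.003]
ft_force: [-5.8, 0.5, 6.4]
width: 29.4
grasp_force: 30.0
```

Emit:
{"name": "apply_moves", "arguments": {"targets": [[-1,[-0.05,0,0],[0,0,0]],[-1,[-0.05,0,0],[0,0,0]],[-1,[-0.04,0,0],[0,0,0]],[-1,[-0.02,0,0],[0,0,0]],[-1,[0,0,0],[0,0,0]]]}}

```text
t: 27.75
ee_pos: [641.0, -1.5, 43.4]
orientation: [-2.162, -2.275, -0.001]
ft_force: [-7.4, 8.9, 13.4]
width: 29.6
grasp_force: 30.0
```

Emit:
{"name": "apply_moves", "arguments": {"targets": [[-1,[-0.03,0,0],[0,0,0]],[-1,[-0.03,0,0],[0,0,0]],[-1,[0,0,0],[0,0,0]]]}}

```text
t: 28.12
ee_pos: [641.2, -4.4, 43.7]
orientation: [-2.162, -2.275, -0.001]
ft_force: [-8.9, 9.2, 16.4]
width: 29.8
grasp_force: 30.0
```

Emit:
{"name": "apply_moves", "arguments": {"targets": [[-1,[-0.03,0,0],[0,0,0]],[-1,[-0.03,0,0],[0,0,0]],[-1,[0,0,0],[0,0,0]]]}}

```text
t: 28.5
ee_pos: [641.4, -7.0, 43.9]
orientation: [-2.162, -2.275, -0.002]
ft_force: [-10.6, 10.5, 17.8]
width: 29.3
grasp_force: 30.0
```

Emit:
{"name": "apply_moves", "arguments": {"targets": [[-1,[-0.04,0,0],[0,0,0]],[-1,[-0.04,0,0],[0,0,0]],[-1,[0,0,0],[0,0,0]]]}}

```text
t: 28.88
ee_pos: [641.7, -11.1, 44.0]
orientation: [-2.162, -2.275, -0.002]
ft_force: [-10.0, 9.9, 18.8]
width: 29.9
grasp_force: 30.0
```

Emit:
{"name": "apply_moves", "arguments": {"targets": [[1,[0,0,0],[0,0,0]],[1,[0,0,0],[0,0,0]],[1,[0,0,0],[0,0,0]],[1,[0,0,0],[0,0,0]],[1,[0,0,-0.8],[0,0,0]],[1,[0,-0.3,-0.8],[0,0,0]],[1,[0,-0.9,-0.6],[0,0,0]],[1,[0,-0.6,-0.9],[0,0,0]]]}}

```text
t: 29.88
ee_pos: [550.0, -18.1, 196.7]
orientation: [-2.163, -2.276, 0.003]
ft_force: [0.6, -0.7, 1.1]
width: 87.8
grasp_force: 0.0
```

Emit:
{"name": "apply_moves", "arguments": {"targets": [[-1,[0,-0.4,-0.9],[0,0,0]],[-1,[0,-0.4,-0.9],[0,0,0]],[-1,[0,0,0],[0,0,0]],[-1,[0,0,0],[0,0,0]]]}}

```text
t: 30.38
ee_pos: [512.5, -20.1, 286.4]
orientation: [-2.164, -2.277, 0.0]
ft_force: [0.8, -0.4, -0.0]
width: 51.1
grasp_force: 0.0
```

```bash
cat > f4.py <<'E'
from h import *
import sys
G=grab(['wrist','side','top'],['block0','end_block','fixture'])
for n in G: fit({n:G[n]},'fixture',FX,[687,-131.5,.05,25])
for g in [[641,-4,.05],[643,-54,.05],[646,-104,.05]]:
  for n in G: fit({n:G[n]},'block0',BL,g)
for n in G: fit({n:G[n]},'end_block',EB,[624,160,-.01])
C=G['side']['C']
u,v=proj([[*fx(-40,75),40]],*C)[0].astype(int)
a=cv2.resize(G['side']['img'][v-50:v+50,u-65:u+65],(780,600),interpolation=cv2.INTER_CUBIC)
cv2.imwrite('pics/'+sys.argv[1]+'s.png',a)
u,v=proj([[*fx(-40,75),40]],*G['wrist']['C'])[0].astype(int);print(u,v)
a=G['wrist']['img'][max(v-105,0):v+105,max(u-140,0):u+140];cv2.imwrite('pics/'+sys.argv[1]+'w.png',cv2.resize(a,None,fx=2.7,fy=2.7,interpolation=cv2.INTER_CUBIC))
delta([600,0,300],92.9)
E
python3 f4.py r1
```

```text
fixture [ 687.7 -130. ] yaw 3.2 [25.1] iou {'wrist': np.float64(0.672)}
fixture [ 696.4 -130.1] yaw 3.14 [13.7] iou {'side': np.float64(0.703)}
fixture [ 694.9 -127.9] yaw 4.02 [30.1] iou {'top': np.float64(0.322)}
block0 [639.    4.2] yaw 2.24 [] iou {'wrist': np.float64(0.964)}
block0 [641.5 -36.9] yaw 38.6 [] iou {'side': np.float64(0.618)}
block0 [641.7 -51.6] yaw 2.86 [] iou {'wrist': np.float64(0.959)}
block0 [641.8 -35.9] yaw 38.77 [] iou {'side': np.float64(0.618)}
block0 [ 645.5 -104.1] yaw -4.51 [] iou {'wrist': np.float64(0.716)}
block0 [648.  -46.9] yaw 11.09 [] iou {'side': np.float64(0.547)}
end_block [623.3 159.8] yaw -0.7 [] iou {'wrist': np.float64(0.968)}
end_block [624.4 161.3] yaw -2.26 [] iou {'side': np.float64(0.872)}
end_block [626.3 161. ] yaw -1.03 [] iou {'top': np.float64(0.916)}
353 192
shift now-frame [ 0.311  1.765 -0.266] in target frame [ 0.312  1.765 -0.265] turn [-0.  0.  0.] | pos [512.6 -20.  286.7] yaw 92.9 qp6 [-0.06  0.16  1.78 -0.    1.2  -0.11] F [-0.4  0.3 -0.8]
```

View pics/r1w.png

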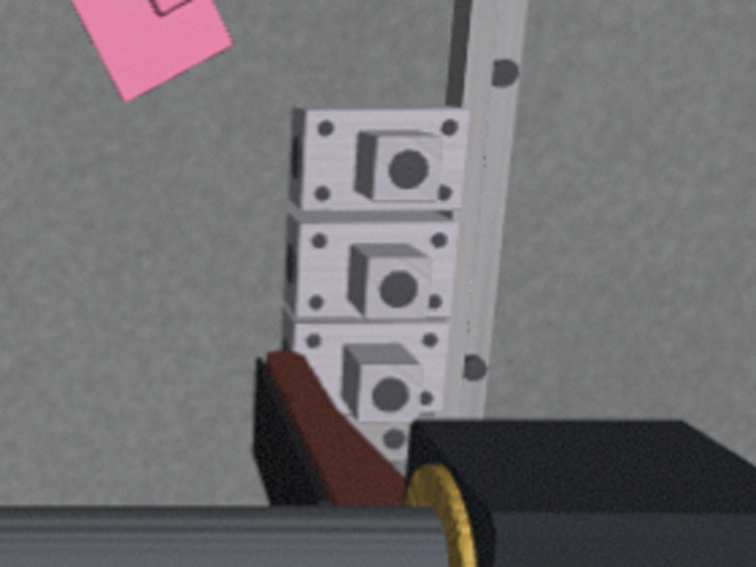

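The wrist crop shows gaps: about 5 mm between blocks 2 and 3 (crop row 212), and a thin one between 1 and 2 (row 318). The pads slipped on the bosses. The blocks look flush to the fence. I'll push the row from its free face with shut fingers held low.

```bash
python3 - <<'E'
from h import *
delta([*fx(-42,184),14],92.9)
E
```

```text
shift now-frame [1.276 2.531 5.454] in target frame [1.277 2.53  5.455] turn [-0.  0.  0.] | pos [512.6 -20.  286.7] yaw 92.9 qp6 [-0.06  0.16  1.78 -0.    1.2  -0.11] F [-0.4  0.3 -0.8]
```

Emit:
{"name": "apply_moves", "arguments": {"targets": [[-1,[0.43,0.85,0.6],[0,0,0]],[-1,[0.43,0.84,0.6],[0,0,0]],[-1,[0.42,0.84,0.6],[0,0,0]],[-1,[0,0,0.9],[0,0,0]],[-1,[0,0,0.9],[0,0,0]],[-1,[0,0,0.9],[0,0,0]],[-1,[0,0,0.9],[0,0,0]],[-1,[0,0,0],[0,0,0]]]}}

```text
t: 31.98
ee_pos: [632.6, 50.1, 13.5]
orientation: [-2.161, -2.274, 0.008]
ft_force: [0.4, -0.1, 0.3]
width: 0.8
grasp_force: 0.0
```

Emit:
{"name": "apply_moves", "arguments": {"targets": [[-1,[-0.06,0,0],[0,0,0]],[-1,[-0.06,0,0],[0,0,0]],[-1,[-0.06,0,0],[0,0,0]],[-1,[-0.06,0,0],[0,0,0]],[-1,[0,0,0],[0,0,0]]]}}

```text
t: 32.6
ee_pos: [636.5, 38.1, 17.3]
orientation: [2.164, 2.277, 0.001]
ft_force: [1.3, -0.4, -0.5]
width: 0.1
grasp_force: 0.0
```

Emit:
{"name": "apply_moves", "arguments": {"targets": [[-1,[-0.04,0,0],[0,0,0]],[-1,[-0.04,0,0],[0,0,0]],[-1,[-0.04,0,0],[0,0,0]],[-1,[0,0,0],[0,0,0]]]}}

```text
t: 33.1
ee_pos: [636.6, 32.2, 16.8]
orientation: [-2.164, -2.277, 0.0]
ft_force: [-0.2, -0.9, 0.6]
width: 0.2
grasp_force: 0.0
```

Emit:
{"name": "apply_moves", "arguments": {"targets": [[-1,[-0.04,0,0],[0,0,0]],[-1,[-0.04,0,0],[0,0,0]],[-1,[0,0,0],[0,0,0]]]}}

```text
t: 33.48
ee_pos: [636.9, 28.9, 17.2]
orientation: [-2.164, -2.277, -0.001]
ft_force: [-1.8, 4.3, 3.2]
width: 0.4
grasp_force: 2.5
```

Emit:
{"name": "apply_moves", "arguments": {"targets": [[-1,[-0.04,0,0],[0,0,0]],[-1,[-0.04,0,0],[0,0,0]],[-1,[0,0,0],[0,0,0]]]}}

```text
t: 33.85
ee_pos: [637.1, 24.9, 17.1]
orientation: [-2.164, -2.277, -0.001]
ft_force: [-0.7, 4.8, 3.3]
width: 0.5
grasp_force: 2.5
```

Emit:
{"name": "apply_moves", "arguments": {"targets": [[-1,[-0.04,0,0],[0,0,0]],[-1,[-0.04,0,0],[0,0,0]],[-1,[0,0,0],[0,0,0]]]}}

```text
t: 34.22
ee_pos: [637.1, 21.6, 17.2]
orientation: [-2.164, -2.276, -0.002]
ft_force: [-1.5, 8.0, 4.5]
width: 0.3
grasp_force: 4.3
```

Emit:
{"name": "apply_moves", "arguments": {"targets": [[-1,[-0.04,0,0],[0,0,0]],[-1,[-0.04,0,0],[0,0,0]],[-1,[0,0,0],[0,0,0]]]}}

```text
t: 34.6
ee_pos: [637.3, 18.2, 17.3]
orientation: [-2.163, -2.276, -0.002]
ft_force: [-2.6, 11.1, 5.6]
width: 0.6
grasp_force: 5.7
```

Emit:
{"name": "apply_moves", "arguments": {"targets": [[-1,[-0.04,0,0],[0,0,0]],[-1,[0,0,0],[0,0,0]]]}}

```text
t: 34.85
ee_pos: [637.4, 16.9, 17.3]
orientation: [-2.163, -2.275, -0.003]
ft_force: [-2.8, 14.3, 5.9]
width: 0.6
grasp_force: 7.1
```

Emit:
{"name": "apply_moves", "arguments": {"targets": [[-1,[-0.04,0,0],[0,0,0]],[-1,[0,0,0],[0,0,0]]]}}

```text
t: 35.1
ee_pos: [637.4, 16.7, 17.4]
orientation: [-2.163, -2.274, -0.005]
ft_force: [-2.7, 23.8, 7.7]
width: 0.7
grasp_force: 11.6
```

The push ends solidly at 24 N. Back off and inspect.

Emit:
{"name": "apply_moves", "arguments": {"targets": [[-1,[0.1,0,0],[0,0,0]],[-1,[0.3,0,0],[0,0,0]],[-1,[0.2,0,-0.9],[0,0,0]],[-1,[0,0,-1],[0,0,0]],[-1,[0,-0.8,-0.9],[0,0,0]],[-1,[0,-0.8,-0.9],[0,0,0]],[-1,[-0.3,-0.7,-0.9],[0,0,0]],[-1,[0,0,-0.4],[0,0,0]]]}}

```text
t: 36.1
ee_pos: [520.8, 20.8, 269.6]
orientation: [2.163, 2.275, 0.002]
ft_force: [0.2, 0.4, 0.3]
width: 0.1
grasp_force: 0.0
```

Emit:
{"name": "apply_moves", "arguments": {"targets": [[-1,[0,0,0],[0,0,0]],[-1,[0,0,0],[0,0,0]]]}}

```text
t: 36.35
ee_pos: [521.7, 21.6, 265.8]
orientation: [-2.163, -2.277, 0.002]
ft_force: [-0.1, -0.7, -0.5]
width: 0.5
grasp_force: 0.0
```

```bash
python3 f4.py r2
```

```text
fixture [685.4 -88.1] yaw 3.16 [25.] iou {'wrist': np.float64(0.706)}
fixture [ 696.  -130.3] yaw 2.98 [14.6] iou {'side': np.float64(0.75)}
fixture [ 701.7 -128.3] yaw 3.97 [13.7] iou {'top': np.float64(0.437)}
block0 [639.4  -8.9] yaw 2.88 [] iou {'wrist': np.float64(0.959)}
block0 [640.5   5.4] yaw 36.55 [] iou {'side': np.float64(0.651)}
block0 [641.6 -60.1] yaw 2.93 [] iou {'wrist': np.float64(0.781)}
block0 [640.8   5. ] yaw 36.58 [] iou {'side': np.float64(0.65)}
block0 [ 648.1 -107.7] yaw 2.05 [] iou {'top': np.float64(0.873)}
block0 [643.5 -47.9] yaw 26.11 [] iou {'side': np.float64(0.66)}
block0 [ 648.1 -107.5] yaw 1.64 [] iou {'top': np.float64(0.873)}
end_block [622.8 158.6] yaw 0.0 [] iou {'wrist': np.float64(0.971)}
end_block [624.5 160.4] yaw -4.33 [] iou {'side': np.float64(0.901)}
347 225
shift now-frame [-0.509  1.536 -0.664] in target frame [-0.508  1.536 -0.664] turn [-0.  0.  0.] | pos [522.   21.5 266.8] yaw 92.9 qp6 [ 0.02  0.19  1.78 -0.    1.16 -0.03] F [-0.6 -0.1  0.3]
```

View pics/r2w.png

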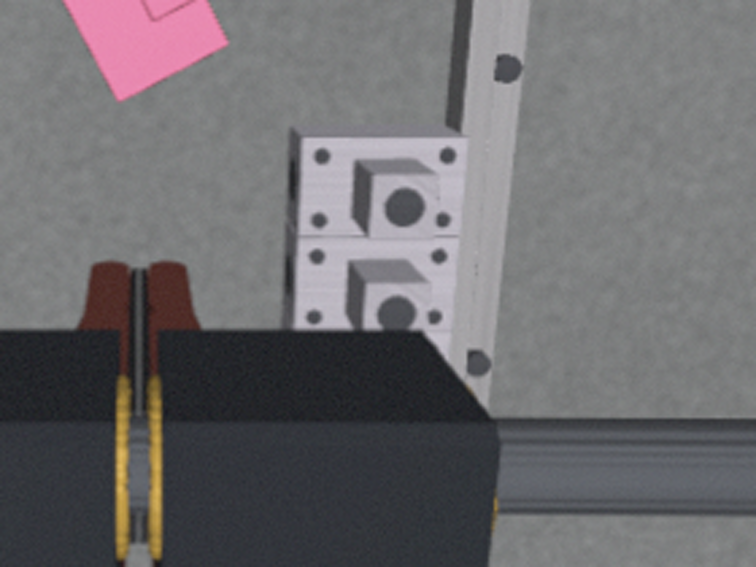

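The row is closed: the joints at crop rows 236 and 330 are hairlines. Next I'll seat each block against the fence by pushing its near end with the shut fingers.

```bash
python3 - <<'E'
from h import *
delta([*fx(-106,125),17],92.9)
E
```

```text
shift now-frame [-0.723  1.021  4.996] in target frame [-0.723  1.021  4.996] turn [-0.  0.  0.] | pos [522.   21.5 266.8] yaw 92.9 qp6 [ 0.02  0.19  1.78 -0.    1.16 -0.03] F [-0.6 -0.1  0.3]
```

Emit:
{"name": "apply_moves", "arguments": {"targets": [[-1,[-0.36,0.4,0.9],[0,0,0]],[-1,[-0.36,0.3,0.9],[0,0,0]],[-1,[0,0.3,0.9],[0,0,0]],[-1,[0,0,0.9],[0,0,0]],[-1,[0,0,0.9],[0,0,0]],[-1,[0,0,0.45],[0,0,0]],[-1,[0,0,0],[0,0,0]]]}}

```text
t: 37.83
ee_pos: [572.4, -11.9, 17.7]
orientation: [-2.162, -2.275, 0.004]
ft_force: [0.0, -0.1, 0.1]
width: 0.6
grasp_force: 0.0
```

Emit:
{"name": "apply_moves", "arguments": {"targets": [[-1,[0,0.06,0],[0,0,0]],[-1,[0,0.06,0],[0,0,0]],[-1,[0,0.04,0],[0,0,0]],[-1,[0,0.04,0],[0,0,0]],[-1,[0,0,0],[0,0,0]]]}}

```text
t: 38.45
ee_pos: [584.0, -11.4, 19.6]
orientation: [2.164, 2.277, 0.0]
ft_force: [-0.0, 0.1, 0.0]
width: 0.5
grasp_force: 0.0
```

Emit:
{"name": "apply_moves", "arguments": {"targets": [[-1,[0,0.04,0],[0,0,0]],[-1,[0,0.04,0],[0,0,0]],[-1,[0,0,0],[0,0,0]]]}}

```text
t: 38.83
ee_pos: [587.9, -11.2, 19.3]
orientation: [2.164, 2.277, 0.0]
ft_force: [-0.2, 0.5, 0.7]
width: 1.0
grasp_force: 0.0
```

Emit:
{"name": "apply_moves", "arguments": {"targets": [[-1,[0,0.04,0],[0,0,0]],[-1,[0,0.02,0],[0,0,0]],[-1,[0,0,0],[0,0,0]]]}}

```text
t: 39.2
ee_pos: [590.8, -11.0, 19.3]
orientation: [2.164, 2.277, 0.0]
ft_force: [0.6, 0.3, 0.1]
width: 0.5
grasp_force: 0.0
```

Emit:
{"name": "apply_moves", "arguments": {"targets": [[-1,[0,0.03,0],[0,0,0]],[-1,[0,0,0],[0,0,0]]]}}

```text
t: 39.45
ee_pos: [592.4, -11.0, 19.4]
orientation: [2.164, 2.277, 0.0]
ft_force: [-0.3, -0.1, -0.6]
width: 0.3
grasp_force: 0.0
```

Emit:
{"name": "apply_moves", "arguments": {"targets": [[-1,[0,0.03,0],[0,0,0]],[-1,[0,0,0],[0,0,0]]]}}

```text
t: 39.7
ee_pos: [593.9, -10.9, 19.4]
orientation: [2.164, 2.277, 0.0]
ft_force: [-0.5, -0.5, -0.5]
width: 0.3
grasp_force: 0.0
```

Emit:
{"name": "apply_moves", "arguments": {"targets": [[-1,[0,0.03,0],[0,0,0]],[-1,[0,0.03,0],[0,0,0]],[-1,[0,0,0],[0,0,0]]]}}

```text
t: 40.08
ee_pos: [596.9, -10.7, 19.4]
orientation: [2.164, 2.277, 0.0]
ft_force: [0.2, -0.3, 0.1]
width: 0.2
grasp_force: 0.0
```

Emit:
{"name": "apply_moves", "arguments": {"targets": [[-1,[0,0.03,0],[0,0,0]],[-1,[0,0.02,0],[0,0,0]],[-1,[0,0,0],[0,0,0]]]}}

```text
t: 40.45
ee_pos: [599.4, -10.6, 19.4]
orientation: [2.164, 2.277, 0.0]
ft_force: [0.2, 0.0, -0.6]
width: 0.8
grasp_force: 0.0
```

Emit:
{"name": "apply_moves", "arguments": {"targets": [[-1,[0,0.03,0],[0,0,0]],[-1,[0,0.02,0],[0,0,0]],[-1,[0,0,0],[0,0,0]]]}}

```text
t: 40.83
ee_pos: [601.9, -10.5, 19.4]
orientation: [2.164, 2.277, 0.0]
ft_force: [0.1, 0.7, 0.0]
width: 0.1
grasp_force: 0.0
```

Emit:
{"name": "apply_moves", "arguments": {"targets": [[-1,[0,0.03,0],[0,0,0]],[-1,[0,0.02,0],[0,0,0]],[-1,[0,0,0],[0,0,0]]]}}

```text
t: 41.2
ee_pos: [604.4, -10.4, 19.4]
orientation: [2.164, 2.277, 0.0]
ft_force: [0.4, -0.6, -0.8]
width: 0.4
grasp_force: 0.0
```

```bash
python3 f4.py r3 | grep -v fixture
```

```text
block0 [644.7   4.8] yaw -24.43 [] iou {'wrist': np.float64(0.624)}
block0 [642.7 -48. ] yaw 27.06 [] iou {'side': np.float64(0.669)}
block0 [ 646.5 -101.8] yaw 14.6 [] iou {'side': np.float64(0.761)}
block0 [643. -54.] yaw 2.86 [] iou {'top': np.float64(0.0)}
block0 [ 645.7 -102.4] yaw 13.15 [] iou {'side': np.float64(0.761)}
block0 [ 644.4 -115.7] yaw -15.47 [] iou {'top': np.float64(0.564)}
end_block [627.1 193.6] yaw -26.11 [] iou {'side': np.float64(0.468)}
end_block [628. 161.] yaw 0.4 [] iou {'top': np.float64(0.912)}
323 314
shift now-frame [ 0.211 -0.074 -5.613] in target frame [ 0.211 -0.074 -5.613] turn [-0.  0.  0.] | pos [604.2 -10.4  19.3] yaw 92.9 qp6 [-0.04  0.64  1.77 -0.    0.74 -0.09] F [-0.2 -0.8  0.9]
```

View pics/r3s.png

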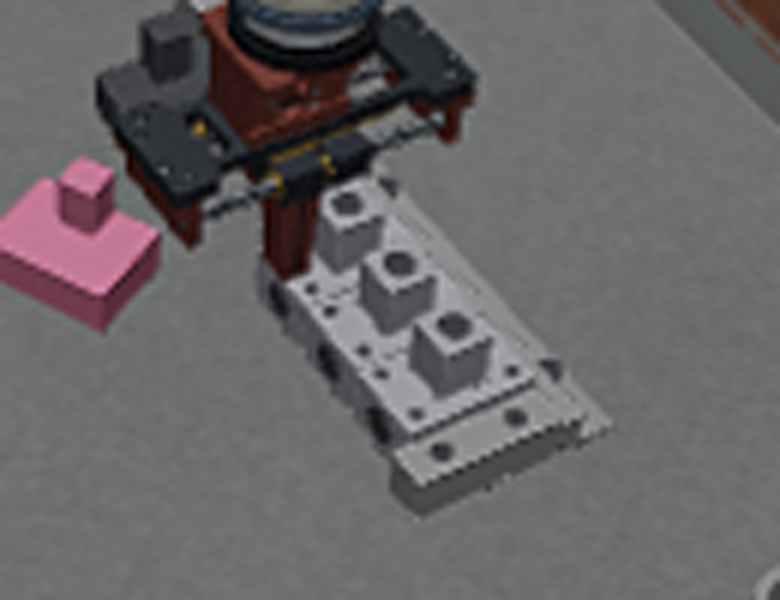

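```bash
python3 - <<'E'
from h import *
o=ctrl.get_obs();p,*C=cam('side')
u,v=proj([[*fx(-40,75),40]],*C)[0].astype(int)
P=o['ee_pos'];print(P)
for z in (0,19,38,60,80): print(z,(proj([[P[0],P[1],z]],*C)[0]-[u-65,v-50])*6)
b=fx(-80,100),fx(-80,150),fx(0,150)
for q in b:print((proj([[*q,38]],*C)[0]-[u-65,v-50])*6)
E
```

```text
[604.20573009 -10.35145681  19.34049903]
0 [279.30338992 319.64454885]
19 [280.91932341 296.31365344]
38 [282.57135671 272.47734483]
60 [284.53100698 244.22326167]
80 [286.35772447 217.9059444 ]
[301.72686053 304.82079574]
[253.46999344 245.7459433 ]
[376.41033199 195.87047896]
```

The side view shows the finger tips at about z = 37 (crop (285,276)) while the state says 19. So the real tips end about 18 mm above the reported TCP, and that last push went through the boss. I'll check this by feeling for free bench beside the row.

Emit:
{"name": "apply_moves", "arguments": {"targets": [[-1,[0,0,-0.6],[0,0,0]],[-1,[0,-0.9,0],[0,0,0]],[-1,[0,0,0.6],[0,0,0]],[-1,[0,0,0.2],[0,0,0]],[-1,[0,0,0.1],[0,0,0]],[-1,[0,0,0],[0,0,0]]]}}

```text
t: 42.6
ee_pos: [559.8, -12.6, 4.3]
orientation: [2.164, 2.277, 0.0]
ft_force: [0.8, 0.5, 0.4]
width: 0.4
grasp_force: 0.0
```

```bash
python3 - <<'E'
from h import *
o=ctrl.get_obs();p,*C=cam('side');P=o['ee_pos'];print(P,o['ft_force'])
u,v=proj([[*P]],*C)[0].astype(int)
for z in (0,5,20,40): print(z,(proj([[P[0],P[1],z]],*C)[0]-[u-40,v-30])*10)
cv2.imwrite('pics/tip.png',cv2.resize(p[v-30:v+30,u-40:u+40],(800,600),interpolation=cv2.INTER_CUBIC))
E
```

```text
[559.75665611 -12.64888568   4.31184601] [0.77987557 0.54098375 0.44484145]
0 [409.57204454 311.57111394]
5 [409.95499497 301.43490245]
20 [411.11726082 270.67974156]
40 [412.69901493 228.84496105]
```

View pics/tip.png

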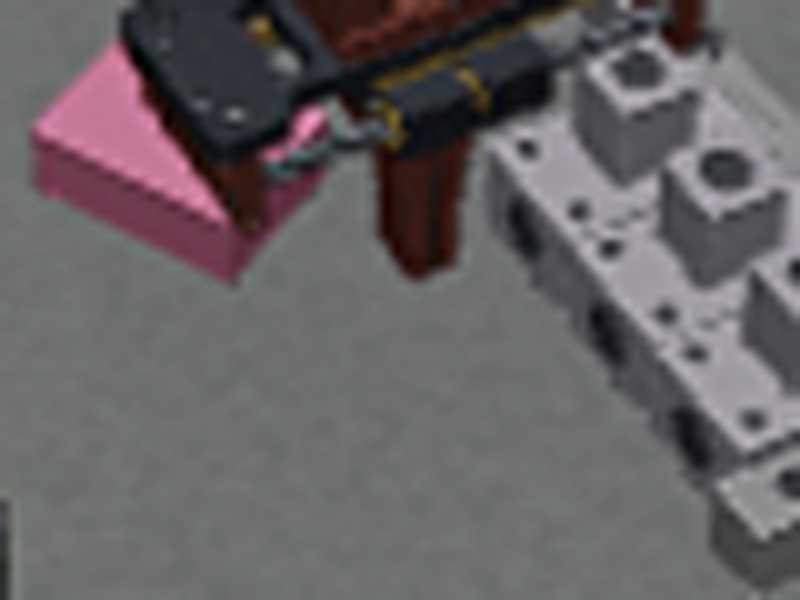

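The tip shows at about z = 20 at a reported 4.3, which confirms an offset of about 16–18 mm. This height suits pushing on the body while the gripper clears the bosses, so push block 3 to the fence now.

Emit:
{"name": "apply_moves", "arguments": {"targets": [[-1,[0,0.2,0],[0,0,0]],[-1,[0,0.1,0],[0,0,0]],[-1,[0,0.1,0],[0,0,0]],[-1,[0,0,0],[0,0,0]]]}}

```text
t: 43.15
ee_pos: [579.8, -11.6, 4.5]
orientation: [2.164, 2.277, 0.001]
ft_force: [0.2, -0.4, -0.3]
width: 0.5
grasp_force: 0.0
```

Emit:
{"name": "apply_moves", "arguments": {"targets": [[-1,[0,0.05,0],[0,0,0]],[-1,[0,0.04,0],[0,0,0]],[-1,[0,0,0],[0,0,0]]]}}

```text
t: 43.52
ee_pos: [583.9, -11.4, 4.4]
orientation: [2.164, 2.277, 0.0]
ft_force: [-0.2, 0.1, 0.6]
width: 0.3
grasp_force: 0.0
```

Emit:
{"name": "apply_moves", "arguments": {"targets": [[-1,[0,0.04,0],[0,0,0]],[-1,[0,0.04,0],[0,0,0]],[-1,[0,0,0],[0,0,0]]]}}

```text
t: 43.9
ee_pos: [588.0, -11.2, 4.4]
orientation: [2.164, 2.277, 0.0]
ft_force: [-0.5, -0.2, 0.7]
width: 0.7
grasp_force: 0.0
```

Emit:
{"name": "apply_moves", "arguments": {"targets": [[-1,[0,0.04,0],[0,0,0]],[-1,[0,0,0],[0,0,0]]]}}

```text
t: 44.15
ee_pos: [590.0, -11.1, 4.4]
orientation: [2.164, 2.277, 0.0]
ft_force: [-0.8, -0.1, -0.9]
width: 0.7
grasp_force: 0.0
```

Emit:
{"name": "apply_moves", "arguments": {"targets": [[-1,[0,0.04,0],[0,0,0]],[-1,[0,0,0],[0,0,0]]]}}

```text
t: 44.4
ee_pos: [591.8, -11.0, 4.3]
orientation: [-2.164, -2.277, 0.0]
ft_force: [0.2, -0.0, 0.2]
width: 0.6
grasp_force: 0.0
```

Emit:
{"name": "apply_moves", "arguments": {"targets": [[-1,[0,0.03,0],[0,0,0]],[-1,[0,0,0],[0,0,0]]]}}

```text
t: 44.65
ee_pos: [592.0, -10.9, 4.2]
orientation: [-2.163, -2.276, 0.003]
ft_force: [-5.5, 0.1, 3.2]
width: 0.4
grasp_force: 2.6
```

Emit:
{"name": "apply_moves", "arguments": {"targets": [[-1,[0,0.05,0],[0,0,0]],[-1,[0,0,0],[0,0,0]]]}}

```text
t: 44.9
ee_pos: [592.0, -10.8, 3.9]
orientation: [-2.16, -2.274, 0.008]
ft_force: [-12.5, -0.5, 8.7]
width: 0.3
grasp_force: 6.0
```

Emit:
{"name": "apply_moves", "arguments": {"targets": [[-1,[0,-0.3,0],[0,0,0]],[-1,[-0.5,0,0],[0,0,0]],[-1,[-0.5,0,0],[0,0,0]],[-1,[0,0.22,0],[0,0,0]],[-1,[0,0.04,0],[0,0,0]],[-1,[0,0.04,0],[0,0,0]],[-1,[0,0.02,0],[0,0,0]],[-1,[0,0,0],[0,0,0]]]}}

```text
t: 45.9
ee_pos: [594.5, -60.4, 3.9]
orientation: [-2.158, -2.273, 0.011]
ft_force: [-15.1, -5.6, 12.0]
width: 0.5
grasp_force: 7.9
```

Emit:
{"name": "apply_moves", "arguments": {"targets": [[-1,[0,-0.3,0],[0,0,0]],[-1,[-0.5,0,0],[0,0,0]],[-1,[-0.45,0,0],[0,0,0]],[-1,[0,0.22,0],[0,0,0]],[-1,[0,0.04,0],[0,0,0]],[-1,[0,0.04,0],[0,0,0]],[-1,[0,0.02,0],[0,0,0]],[-1,[0,0,0],[0,0,0]]]}}

```text
t: 46.9
ee_pos: [596.9, -108.4, 3.9]
orientation: [-2.157, -2.271, 0.013]
ft_force: [-18.9, -7.3, 15.1]
width: 0.5
grasp_force: 10.2
```

All three blocks stop solidly, at positions consistent with a 2.9° fence. Next is the end block: back off, rise, turn the tool 90° so the jaws close along the fence, and look.

Emit:
{"name": "apply_moves", "arguments": {"targets": [[-1,[0,-0.3,0],[0,0,0]],[-1,[0,-0.3,-0.8],[0,0,0]],[-1,[0,0,-1],[0,0,0.1]],[1,[0,0,-1],[0,0,0.1]],[1,[0,0,-1],[0,0,0.1]],[1,[0,0,0],[0,0,0.11]],[1,[0,0,0],[0,0,0.11]],[1,[0,0,0],[0,0,0.11]]]}}

```text
t: 47.9
ee_pos: [573.5, -109.0, 194.7]
orientation: [2.988, 0.968, 0.003]
ft_force: [-0.4, -1.0, -0.8]
width: 46.7
grasp_force: 0.0
```

Emit:
{"name": "apply_moves", "arguments": {"targets": [[1,[0,-0.8,0],[0,0,0.11]],[1,[0,-0.9,0],[0,0,0.11]],[1,[0,-0.9,0],[0,0,0.11]],[1,[0,-0.9,0],[0,0,0.05]],[1,[0,-0.9,0],[0,0,0]],[1,[0,0,0],[0,0,0]],[1,[0,0,0],[0,0,0]]]}}

```text
t: 48.78
ee_pos: [509.9, 96.0, 194.4]
orientation: [3.141, 0.057, 0.001]
ft_force: [0.5, -0.2, -0.0]
width: 87.9
grasp_force: 0.0
```

```bash
cat > f5.py <<'E'
from h import *
G=grab(['wrist','side','top'],['block0','end_block'])
for g in [[641,-9,.05],[643,-59,.05],[646,-109,.05]]: fit({'wrist':G['wrist']},'block0',BL,g)
for n in G: fit({n:G[n]},'end_block',EB,[624,160,-.01])
delta([624,175,19],0)
E
python3 f5.py
```

```text
block0 [640.2  -8.5] yaw 2.68 [] iou {'wrist': np.float64(0.967)}
block0 [643.1 -59. ] yaw 0.94 [] iou {'wrist': np.float64(0.766)}
block0 [ 647.3 -129.2] yaw 2.62 [] iou {'wrist': np.float64(0.813)}
end_block [623. 159.] yaw -0.06 [] iou {'wrist': np.float64(0.966)}
end_block [625.8 161.8] yaw -1.93 [] iou {'side': np.float64(0.885)}
shift now-frame [ 2.337 -1.512  3.507] in target frame [ 2.283 -1.591  3.507] turn [-0.    -0.     0.022] | pos [509.8  95.4 194.4] yaw 2.0 qp6 [0.16 0.27 1.87 0.   1.01 1.7 ] F [-0.3 -0.3  0.6]
```

Emit:
{"name": "apply_moves", "arguments": {"targets": [[1,[0,0,0],[0,0,0.022]],[1,[0.76,-0.53,0.2],[0,0,0]],[1,[0.76,-0.52,0.4],[0,0,0]],[1,[0.75,-0.52,0.6],[0,0,0]],[1,[0,0,0.8],[0,0,0]],[1,[0,0,0.8],[0,0,0]],[1,[0,0,0.65],[0,0,0]],[1,[0,0,0],[0,0,0]]]}}

```text
t: 50.22
ee_pos: [620.9, 173.9, 19.2]
orientation: [3.14, -0.0, -0.008]
ft_force: [0.2, -0.6, -0.1]
width: 87.6
grasp_force: 0.0
```

Emit:
{"name": "apply_moves", "arguments": {"targets": [[-1,[0,0,0],[0,0,0]],[-1,[0,0,0],[0,0,0]],[-1,[0,0,0],[0,0,0]],[-1,[0,0,0],[0,0,0]],[-1,[0,0,0],[0,0,0]],[-1,[0,0,0],[0,0,0]],[-1,[0,0,0],[0,0,0]]]}}

```text
t: 51.1
ee_pos: [623.1, 174.4, 21.8]
orientation: [3.142, 0.001, -0.0]
ft_force: [0.6, 0.2, 0.1]
width: 23.5
grasp_force: 30.0
```

```bash
python3 - <<'E'
from h import *
delta([*fx(-42,194),19],2.9)
o=ctrl.get_obs();p,*C=cam('side');P=o['ee_pos']
u,v=proj([[*P]],*C)[0].astype(int)
cv2.imwrite('pics/eb.png',cv2.resize(p[v-38:v+38,u-50:u+50],(790,600),interpolation=cv2.INTER_CUBIC))
E
```

```text
shift now-frame [0.242 2.286 0.056] in target frame [0.127 2.295 0.056] turn [ 0.     0.    -0.032] | pos [623.1 174.4  21.8] yaw 0.0 qp6 [0.25 0.68 1.66 0.   0.8  1.82] F [0.6 0.2 0.1]
```

View pics/eb.png

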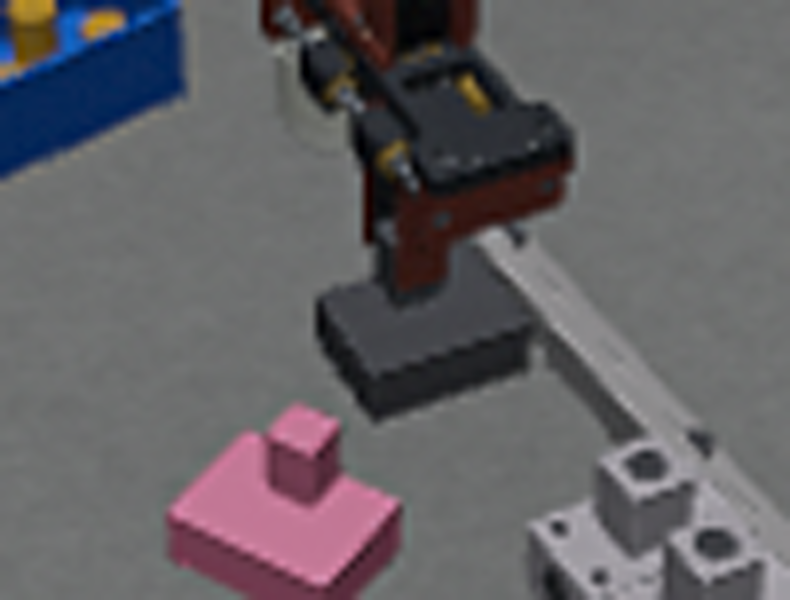

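The dark end block is gripped by its post at crop (415,270); pink is the separate decoy at (285,490). Turn it to match the fence, slide it in, then slide along the fence.

Emit:
{"name": "apply_moves", "arguments": {"targets": [[-1,[0.03,0.05,0],[0,0,-0.016]],[-1,[0.04,0.05,0],[0,0,-0.016]],[-1,[0.04,0.1,0],[0,0,0]],[-1,[0.04,0.1,0],[0,0,0]],[-1,[0,0.1,0],[0,0,0]],[-1,[0,0.1,0],[0,0,0]],[-1,[0,0,0],[0,0,0]]]}}

```text
t: 52.02
ee_pos: [631.5, 150.3, 21.9]
orientation: [-3.14, -0.081, 0.001]
ft_force: [-1.7, 3.8, 1.2]
width: 23.8
grasp_force: 30.0
```

Emit:
{"name": "apply_moves", "arguments": {"targets": [[-1,[0,0.15,0],[0,0,0]],[-1,[0,0.15,0],[0,0,0]],[-1,[0,0.15,0],[0,0,0]],[-1,[0,0.15,0],[0,0,0]],[-1,[0,0.15,0],[0,0,0]],[-1,[0,0.15,0],[0,0,0]],[-1,[0,0.15,0],[0,0,0]],[-1,[0,0.15,0],[0,0,0]]]}}

```text
t: 53.02
ee_pos: [634.6, 90.8, 21.9]
orientation: [-3.139, -0.081, 0.001]
ft_force: [-1.9, 7.3, 0.9]
width: 23.7
grasp_force: 30.0
```

```bash
python3 - <<'E'
from h import *
delta([*fx(-40,195),22],2.9)
G=grab(['side','top','wrist'],['end_block'])
for n in G: fit({n:G[n]},'end_block',EB,[635,75,.05])
E
```

```text
shift now-frame [ 0.022  0.594 -0.003] in target frame [ 0.023  0.594 -0.002] turn [-0.001  0.     0.001] | pos [634.6  90.8  21.9] yaw 3.0 qp6 [0.12 0.67 1.68 0.   0.79 1.64] F [-1.9  7.3  0.9]
end_block [634.4  76.3] yaw 5.35 [] iou {'side': np.float64(0.748)}
end_block [633.9  74.5] yaw 3.0 [] iou {'wrist': np.float64(0.723)}
```

Emit:
{"name": "apply_moves", "arguments": {"targets": [[-1,[0.01,0.12,0],[0,0,0]],[-1,[0,0.12,0],[0,0,0]],[-1,[0,0.12,0],[0,0,0]],[-1,[0,0.12,0],[0,0,0]],[-1,[0,0,0],[0,0,0]]]}}

```text
t: 53.95
ee_pos: [635.8, 66.4, 21.9]
orientation: [-3.14, -0.08, 0.002]
ft_force: [-2.5, 4.7, 3.5]
width: 23.9
grasp_force: 30.0
```

Emit:
{"name": "apply_moves", "arguments": {"targets": [[-1,[0,0.04,0],[0,0,0]],[-1,[0,0.04,0],[0,0,0]],[-1,[0,0,0],[0,0,0]]]}}

```text
t: 54.32
ee_pos: [635.9, 63.1, 21.9]
orientation: [-3.139, -0.08, 0.002]
ft_force: [-4.3, 7.2, 4.5]
width: 23.6
grasp_force: 30.0
```

Emit:
{"name": "apply_moves", "arguments": {"targets": [[-1,[0,0.04,0],[0,0,0]],[-1,[0,0,0],[0,0,0]]]}}

```text
t: 54.58
ee_pos: [636.1, 61.3, 21.9]
orientation: [-3.139, -0.08, 0.002]
ft_force: [-4.1, 8.0, 4.0]
width: 23.8
grasp_force: 30.0
```

Emit:
{"name": "apply_moves", "arguments": {"targets": [[-1,[0,0.03,0],[0,0,0]],[-1,[0,0,0],[0,0,0]]]}}

```text
t: 54.82
ee_pos: [636.1, 60.8, 22.0]
orientation: [-3.138, -0.08, 0.002]
ft_force: [-4.7, 13.4, 4.9]
width: 23.7
grasp_force: 30.0
```

Emit:
{"name": "apply_moves", "arguments": {"targets": [[-1,[0,0.02,0],[0,0,0]],[-1,[0.04,0,0],[0,0,0]],[-1,[0.04,0,0],[0,0,0]],[-1,[0,0,0],[0,0,0]]]}}

```text
t: 55.32
ee_pos: [636.1, 60.7, 21.9]
orientation: [-3.137, -0.079, 0.015]
ft_force: [-17.6, 16.2, 16.1]
width: 24.0
grasp_force: 30.0
```

Emit:
{"name": "apply_moves", "arguments": {"targets": [[-0.2,[0,0,0],[0,0,0]],[-0.2,[0,0,0],[0,0,0]],[-0.2,[0,0,0],[0,0,0]],[-0.2,[0,0,-0.8],[0,0,0]],[-0.2,[0,0,-0.8],[0,0,0]],[-1,[-0.6,0,-0.8],[0,0,0]],[-1,[-0.8,0,-0.5],[0,0,0]],[-1,[0,0,0],[0,0,0]]]}}

```text
t: 56.32
ee_pos: [570.4, 53.6, 168.9]
orientation: [3.14, 0.08, 0.004]
ft_force: [0.7, -0.4, -0.5]
width: 8.6
grasp_force: 0.0
```

```bash
cat > f6.py <<'E'
from h import *
G=grab(['wrist','side'],['block0','end_block'])
for g in [[641,-9,.05],[643,-59,.05],[646,-109,.05]]: fit({'wrist':G['wrist']},'block0',BL,g)
for n in G: fit({n:G[n]},'end_block',EB,[637,46,.05])
u,v=proj([[*fx(-40,130),35]],*G['wrist']['C'])[0].astype(int);print(u,v)
a=G['wrist']['img'][max(v-100,0):v+100,max(u-130,0):u+130];cv2.imwrite('pics/r4.png',cv2.resize(a,None,fx=3,fy=3,interpolation=cv2.INTER_CUBIC))
delta([*fx(-108,180),4.5],2.9)
E
python3 f6.py
```

```text
block0 [639.5  -9.5] yaw 2.89 [] iou {'wrist': np.float64(0.901)}
block0 [642.7 -59.6] yaw 2.95 [] iou {'wrist': np.float64(0.843)}
block0 [ 644.9 -110. ] yaw 2.45 [] iou {'wrist': np.float64(0.761)}
end_block [637.2  45.6] yaw 2.92 [] iou {'wrist': np.float64(0.973)}
end_block [636.7  58. ] yaw 1.63 [] iou {'side': np.float64(0.56)}
321 106
shift now-frame [-0.036  0.22   3.227] in target frame [-0.04   0.22   3.227] turn [0.    0.001 0.   ] | pos [571.5  53.9 165.8] yaw 2.9 qp6 [ 0.07  0.39  1.77 -0.    0.99  1.59] F [-0.2 -0.5 -1.1]
```

View pics/r4.png

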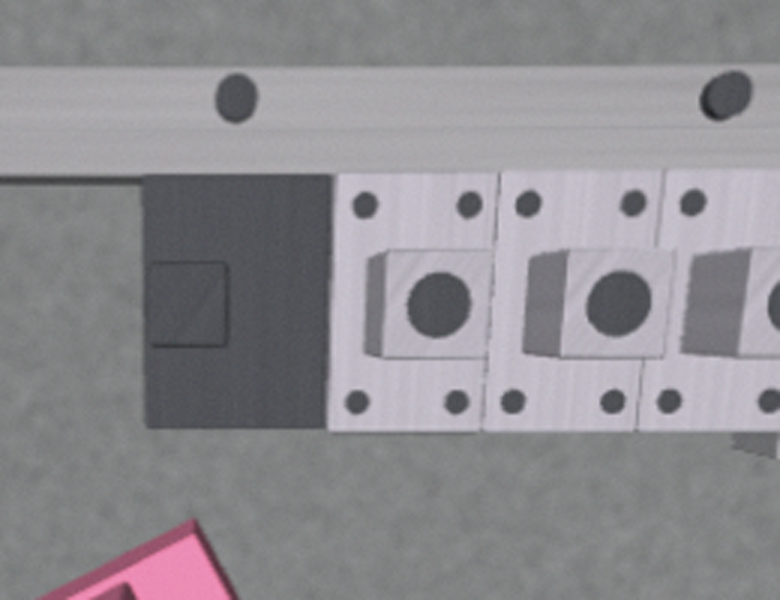

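The crop shows the row closed tightly: dark end block, then three blocks, all with ends on the fence line (crop row about 174) and no gaps. Now the switch.

Emit:
{"name": "apply_moves", "arguments": {"targets": [[-1,[0,0,-0.9],[0,0,0]],[-1,[-0.12,0.92,-0.3],[0,0,0]],[-1,[-0.12,0.92,0],[0,0,0]],[-1,[-0.12,0.92,0],[0,0,0]],[-1,[-0.12,0.92,0],[0,0,0]],[-1,[-0.12,0.92,0],[0,0,0]],[-1,[-0.12,0.92,0],[0,0,0]],[-1,[-0.12,0.92,0],[0,0,0]]]}}

```text
t: 57.62
ee_pos: [545.6, -271.4, 225.9]
orientation: [-3.14, -0.08, 0.002]
ft_force: [0.2, 0.2, -0.0]
width: 0.5
grasp_force: 0.0
```

Emit:
{"name": "apply_moves", "arguments": {"targets": [[-1,[-0.12,0.92,0],[0,0,0]],[-1,[-0.12,0.92,0],[0,0,0]],[-1,[-0.8,0,0],[0,0,0]],[-1,[0,0,0],[0,0,0]],[-1,[0,0,0],[0,0,0]]]}}

```text
t: 58.25
ee_pos: [498.9, -364.4, 226.5]
orientation: [-3.14, -0.08, -0.0]
ft_force: [-0.2, -0.1, -0.6]
width: 0.5
grasp_force: 0.0
```

```bash
python3 - <<'E'
from h import *
p,*C=cam('wrist')
CAP=lambda q:[np.array([[22*np.cos(a),22*np.sin(a),z] for a in np.linspace(0,6.28,24) for z in(80,90)])]
d=ctrl.pinpoint('plunger_top','wrist')
print([(np.round(e['xy']),e['score'],np.round(back(e['xy'],90,*C)[0],1)) for e in d])
# dark cap circle
u,v=proj([[535,-409,90]],*C)[0];print(u,v)
m=(cv2.cvtColor(p,cv2.COLOR_BGR2GRAY)<35).astype(np.uint8)
n,l,s,c=cv2.connectedComponentsWithStats(m)
for i in range(1,n):
    if s[i,4]>300: print(s[i],np.round(c[i]),np.round(back([c[i]],90,*C)[0],1))
cv2.imwrite('pics/sw.png',p)
delta([535,-409,80],2.9)
E
```

```text
[(array([308., 143.]), 0.67, array([ 533.1, -412.6]))]
304.5696520701537 141.11067282061072
[ 464    0   11  118 1114] [468.  57.] [ 618.5 -552.5]
[ 128  242  124   35 2942] [195. 260.] [ 402.6 -301.9]
[ 266  242  123   35 2947] [321. 260.] [ 409.4 -437.3]
[    0   359   512    25 10625] [256. 371.] [ 263.4 -373.9]
shift now-frame [0.665 0.934 2.934] in target frame [0.667 0.933 2.934] turn [ 0.    -0.     0.001] | pos [ 499.3 -364.1  226.7] yaw 3.0 qp6 [-0.65  0.38  1.62  0.    1.14  0.87] F [-1.1 -0.1  0.3]
```

View pics/sw.png

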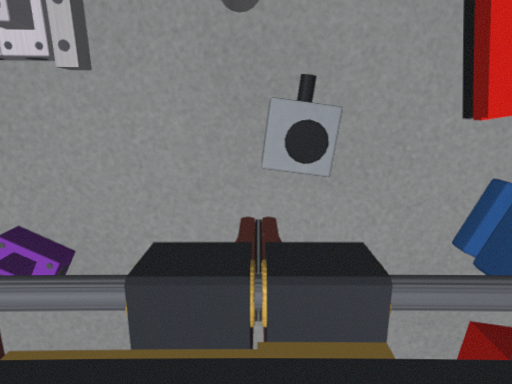

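The cap is centred at about (306,142), which is world (534,-411). Move above it and press in steps.

Emit:
{"name": "apply_moves", "arguments": {"targets": [[-1,[0.32,0.48,0.6],[0,0,0]],[-1,[0.33,0.49,0.6],[0,0,0]],[-1,[0,0,0.8],[0,0,0]],[-1,[0,0,0.7],[0,0,0]],[-1,[0,0,0],[0,0,0]],[-1,[0,0,0],[0,0,0]]]}}

```text
t: 59.1
ee_pos: [534.5, -411.3, 93.1]
orientation: [3.139, 0.081, 0.002]
ft_force: [0.0, 0.2, 0.1]
width: 0.6
grasp_force: 0.0
```

Emit:
{"name": "apply_moves", "arguments": {"targets": [[-1,[0,0,0.1],[0,0,0]],[-1,[0,0,0.1],[0,0,0]],[-1,[0,0,0.1],[0,0,0]],[-1,[0,0,0],[0,0,0]]]}}

```text
t: 59.6
ee_pos: [532.9, -410.8, 76.4]
orientation: [-3.14, -0.08, 0.001]
ft_force: [0.1, 0.3, -0.1]
width: 0.3
grasp_force: 0.0
```

Emit:
{"name": "apply_moves", "arguments": {"targets": [[-1,[0,0,0.1],[0,0,0]],[-1,[0,0,0.1],[0,0,0]],[-1,[0,0,0],[0,0,0]]]}}

```text
t: 59.98
ee_pos: [532.9, -410.7, 66.2]
orientation: [-3.14, -0.08, 0.001]
ft_force: [-0.1, 0.4, 0.2]
width: 1.0
grasp_force: 0.0
```

Emit:
{"name": "apply_moves", "arguments": {"targets": [[-1,[0,0,0.06],[0,0,0]],[-1,[0,0,0.06],[0,0,0]],[-1,[0,0,0],[0,0,0]]]}}

```text
t: 60.35
ee_pos: [533.4, -411.2, 61.0]
orientation: [3.14, 0.08, 0.001]
ft_force: [0.5, -0.2, 4.4]
width: 0.1
grasp_force: 1.6
```

Emit:
{"name": "apply_moves", "arguments": {"targets": [[-1,[0,0,0.06],[0,0,0]],[-1,[0,0,0.06],[0,0,0]],[-1,[0,0,0],[0,0,0]]]}}

```text
t: 60.72
ee_pos: [533.4, -411.2, 55.0]
orientation: [3.14, 0.08, 0.001]
ft_force: [-0.0, 0.2, 5.4]
width: 0.2
grasp_force: 2.9
```

```bash
python3 - <<'E'
from h import *
o=ctrl.get_obs();print(o['ee_pos'],o['ft_force'])
p,*C=cam('side');P=o['ee_pos']
u,v=proj([[*P]],*C)[0].astype(int)
for z in (50,60,70,80,90):print(z,(proj([[P[0],P[1],z]],*C)[0]-[u-50,v-38])*7.9)
cv2.imwrite('pics/pl.png',cv2.resize(p[v-38:v+38,u-50:u+50],(790,600),interpolation=cv2.INTER_CUBIC))
E
```

```text
[ 533.44692595 -411.18464262   54.95892572] [-3.04537337e-03  2.08461332e-01  5.44573860e+00]
50 [393.46832186 308.49941447]
60 [397.91353696 293.16903453]
70 [402.42510989 277.61622281]
80 [407.00456957 261.83599708]
90 [411.65349319 245.82322193]
```

View pics/pl.png

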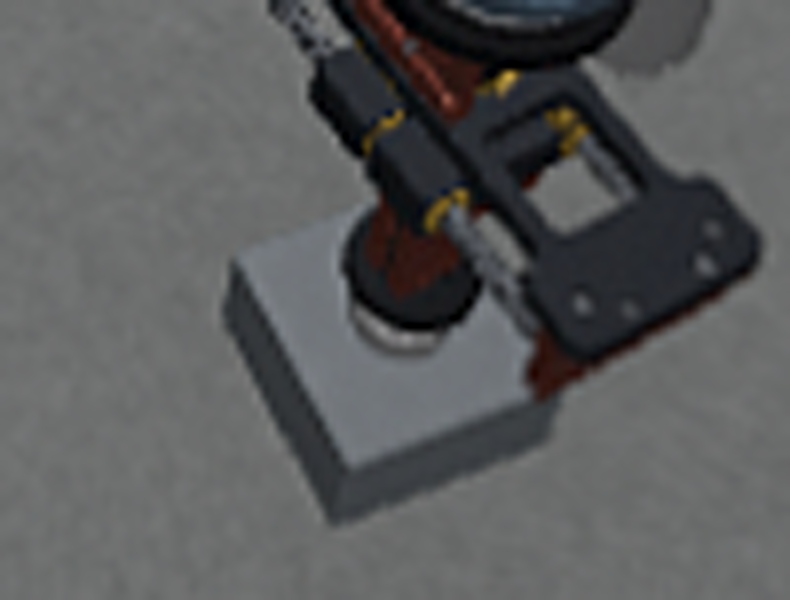

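The fingers stand on the cap and the force fits a stroke of about 7.5 mm. Continue down.

Emit:
{"name": "apply_moves", "arguments": {"targets": [[-1,[0,0,0.08],[0,0,0]],[-1,[0,0,0.08],[0,0,0]],[-1,[0,0,0],[0,0,0]]]}}

```text
t: 61.15
ee_pos: [533.5, -411.2, 47.3]
orientation: [3.14, 0.08, 0.001]
ft_force: [-1.9, 1.1, 9.6]
width: 0.8
grasp_force: 4.4
```

Emit:
{"name": "apply_moves", "arguments": {"targets": [[-1,[0,0,0.06],[0,0,0]],[-1,[0,0,0.04],[0,0,0]],[-1,[0,0,0],[0,0,0]]]}}

```text
t: 61.52
ee_pos: [533.5, -411.3, 44.3]
orientation: [3.14, 0.08, 0.001]
ft_force: [-5.5, 4.8, 21.2]
width: 0.4
grasp_force: 10.7
```

Emit:
{"name": "apply_moves", "arguments": {"targets": [[-1,[0,0,0.04],[0,0,0]],[-1,[0,0,0],[0,0,0]]]}}

```text
t: 61.78
ee_pos: [533.6, -411.3, 44.1]
orientation: [3.14, 0.08, 0.001]
ft_force: [-10.1, 8.3, 34.4]
width: 0.4
grasp_force: 17.2
```

Hard stop reached (force jumped to 34 N, no further travel). Release upward and check everything.

Emit:
{"name": "apply_moves", "arguments": {"targets": [[-1,[0,0,-0.3],[0,0,0]],[-1,[0,0,-0.5],[0,0,0]],[-1,[0,0,-0.8],[0,0,0]],[-1,[0,0,-0.9],[0,0,0]],[-1,[-0.9,0,-0.9],[0,0,0]],[-1,[-0.9,-0.9,-0.9],[0,0,0]],[-1,[0,-0.9,0],[0,0,0]],[-1,[0,-0.9,0],[0,0,0]]]}}

```text
t: 62.78
ee_pos: [446.0, -288.3, 245.4]
orientation: [3.14, 0.078, 0.001]
ft_force: [0.9, -0.2, -0.6]
width: 0.3
grasp_force: 0.0
```

Emit:
{"name": "apply_moves", "arguments": {"targets": [[-1,[0,-0.9,0],[0,0,0]],[-1,[0,-0.9,0],[0,0,0]],[-1,[0.5,-0.9,0],[0,0,0]],[-1,[0.5,-0.9,0],[0,0,0]],[-1,[0.5,0,0],[0,0,0]],[-1,[0,0,0],[0,0,0]],[-1,[0,0,0],[0,0,0]]]}}

```text
t: 63.65
ee_pos: [511.3, -105.8, 244.5]
orientation: [-3.14, -0.08, 0.002]
ft_force: [-0.3, -0.6, -0.1]
width: 0.5
grasp_force: 0.0
```

```bash
python3 - <<'E'
from h import *
G=grab(['wrist','side'],['block0','end_block'])
for g in [[640,-9,.05],[643,-59,.05],[645.5,-109,.05]]: fit({'wrist':G['wrist']},'block0',BL,g)
fit({'wrist':G['wrist']},'end_block',EB,[637,46,.05])
print([(d['xy'],back(d['xy'],90,*G['side']['C'])) for d in ctrl.pinpoint('plunger_top','side')])
a=cv2.resize(G['wrist']['img'][:260],(512,260));u,v=proj([[534,-410,70]],*G['side']['C'])[0].astype(int)
b=cv2.resize(G['side']['img'][v-43:v+43,u-47:u+47],(284,260),interpolation=cv2.INTER_CUBIC)
cv2.imwrite('pics/end.png',np.hstack([a,b]))
E
```

```text
block0 [638.9  -9.7] yaw 3.21 [] iou {'wrist': np.float64(0.885)}
block0 [641.5 -59. ] yaw 3.2 [] iou {'wrist': np.float64(0.948)}
block0 [ 644.4 -109.5] yaw 2.65 [] iou {'wrist': np.float64(0.975)}
end_block [636.5  45.7] yaw 2.94 [] iou {'wrist': np.float64(0.852)}
[([332.4, 288.7], array([[ 543.11327493, -402.57536603]]))]
```

View pics/end.png

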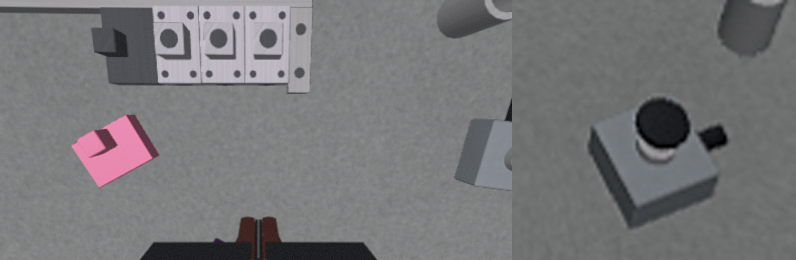

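The picture shows the row closed from the stop (300,45) to the end block (130,45), with the plunger back up (660,120). Handing in.

```bash
python3 -c "
from workcell import ctrl
print(ctrl.close_job())"
```

```text
the job is handed in; nothing more can be done
None
```

The three blocks stand in a closed row against the stop and fence, the end block closes it, and the plunger was pushed to its hard stop and sprang back up; the job is handed in, with no verdict returned.

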